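Make up two cell repair kits

ROBOT

A 6-joint arm with a two-finger parallel gripper is mounted at the origin on a cart in front of the work surface, level with it; the furniture and walls round the work are solid. World frame = base frame: x ahead of the robot, y to its left, z up, the work surface at z = 0. Lengths are in m, angles in rad, forces in N, time in s.
With the tool pointing down it reaches from about 0.25 to 0.725 m from the base axis. Payload 4 kg.
Tool frame: the origin (TCP) lies midway between the tips of the shut fingers; the grasp point (between the pads) lies 19 mm behind it; z points along the fingers, y is the line along which they close (so a half turn about z gives the same grasp; the last joint's range is limited). The gripper opens to 85 mm and grips with 20 to 120 N. Pads are 22 mm wide; open, the fingers measure 114 mm over their backs; the gripper's body (76 mm by 85 mm) begins 54 mm behind the grasp point. The pads swing forward as they close: fully open they stand 13 mm farther back than shut.
Start: joints at [0, 0.241, 0.005, 1.335, 0, 1.571], TCP at [0.5, -0, 0.231] pointing down, gripper open.
Joint ranges: [-2.72, 2.72], [-1.05, 1.87], [-1.09, 1.28], [-1.99, 2.15], [-1.42, 1.44], [-3.14, 3.14]. Speed limits (rad/s): [2.79, 2.79, 3.14, 3.14, 3.14, 3.14].

INTERFACE

Orientations are given as a unit quaternion [x, y, z, w].
In Python, from workcell import bot, camera, job_done gives the robot as it stands.
- The arm moves only by the tool carry_out, never from a script. Its argument "plan" is a list of rows, each an object of numbers: "dx", "dy", "dz": the shift along the tool's x, y, z in mm; "twist": the turn about the tool's z in degrees; "fingers": the closure, from -1 (fully open) to 1 (shut). In form: [{"dx": .., "dy": .., "dz": .., "twist": .., "fingers": ..}, ...]. A call has exactly 5 rows; each row is the pose to reach, as a shift and turn from the pose commanded when the call began, along the tool's axes at that moment; what a row does not reach only later rows make up. A row lasts 1/12 s, in which the tool goes at most 41.7 mm and 7.16 degrees, less where a joint would pass 70% of its speed; a pose out of reach is approached as far as the arm can. A call with a gripper value outside its range is refused whole. The fingers move at their own pace and stop on an object; the grip force is fixed at half the most. Time passes only in rows, so rows that repeat a pose let the fingers close, or fill a call up. It gives the time, the measured TCP pose, the force, the opening and the grip force at its end, in the units of the state.
- bot.get_obs(): the state, without advancing time (a new reading comes with each control period).
- camera(name): name is "scene" or "side" or "wrist"; returns a dict with "image" (384x512x3 uint8, red, green, blue), "intrinsics" (3x3 intrinsics, pixels), "eye" and "attitude" of the camera in the world. Camera axes: x right, y down, z forward; pixel columns grow to the right and rows downward; lengths in m; the calibration is good to about 2 mm. The wrist camera is an equidistant fisheye: a pixel r from the principal point sees the ray r / f radians off the axis. A picture is of the moment at which its call begins. There is no depth.
- job_done(): hands the job in; it is judged then, once.
The state is a dict: "clock": time; "joint_pos": joint angles; "joint_vel": joint speeds; "tau": joint torques, N m; "eef_pos": TCP position; "tool_rot": TCP orientation; "ft_force": force on the tool from outside, world axes, zero at the start; "ft_torque": the same for the moment, N m; "grip_width": finger opening in m; "grasp_force": force on a finger pad.
Only numpy, scipy, OpenCV 4.12 (cv2) and the standard library are available. Lean on these libraries where they do the work, as an engineer would, in place of code of your own. Each camera call takes 0.05 s, during which the arm holds its last target. There are 200 camera calls.

TASK

Make up the two repair kits in their carriers: the blue carrier gets the teal cell and the square black spacer frame, the yellow carrier gets the purple cell, the solder reel and the flux tin. Put each part fully down into the nest made for it, the cells lying along their nests, the frame, reel and tin standing upright, and leave the roll of amber tape and the flux bottle where they stand.

Things in the scene. Friction and masses are not known exactly. Their poses are not given: they have to be found in the camera images.
- carrier_blue: Blue plastic tray 186 x 156 mm (x, y), fixed; origin: underside centre, z up. Floor 6 mm up; ribs 4 mm thick rise 9 mm above it. Nest centres (x, y) and inner size, mm: cell (-43, 36), 80 x 34; frame (-43, -40), 58 x 58; reel well (46, 32), round 74; tin well (46, -48), round 44. The cell nest is two end saddles, its long sides (along x) open over the middle 42 mm for fingers.
- carrier_yellow: Yellow plastic tray 186 x 156 mm (x, y), fixed; origin: underside centre, z up. Floor 6 mm up; ribs 4 mm thick rise 9 mm above it. Nest centres (x, y) and inner size, mm: cell (-43, 36), 80 x 34; frame (-43, -40), 58 x 58; reel well (46, 32), round 74; tin well (46, -48), round 44. Same nests as the blue one. Either tray may stand left or right, its x within 12 degrees of straight ahead.
- cell_teal_mid (a point): teal (blue-green) round cell with one metal end visible, 18 mm diameter, 66 mm long, 46 g, lying on its side on the table. This point is its centre, 9 mm above what it lies on; its y axis is the cell's long axis, whatever its roll. It can roll when pushed.
- cell_purple_mid (a point): purple round cell with one metal end visible, 18 mm diameter, 66 mm long, 46 g, lying on its side on the table. This point is its centre, 9 mm above what it lies on; its y axis is the cell's long axis, whatever its roll. It can roll when pushed.
- spacer_frame: square black plastic cell spacer frame, 42 x 42 mm and 53 mm high, four round pockets open at the top, 30 g, upright; sides along its x and y. Origin: centre of its underside; z up.
- solder_reel: spool of pale solder wire between two dark flanges, 58 mm diameter, 36 mm high, 240 g, standing on a flange, axis upright; flanges 5 mm thick at the bottom and 4 mm at the top. Origin: centre of its underside; z up.
- flux_tin: small round white tin with a grey-blue lid, 28 mm diameter, 28 mm high, 60 g, upright; the lid stays on. Origin: centre of its underside; z up.
- tape_amber: roll of amber film tape lying flat, 68 mm diameter, 26 mm high; not part of either kit, a bystander to be left where it is. Origin: centre of its underside.
- flux_bottle: small cream bottle with a red needle cap, 30 mm diameter, 90 mm high, standing behind the stock in front of the big grey tester (whose front is at about x = 0.66 m); a bystander to be left where it is. Origin: centre of its underside; z up.
Things that resemble listed ones, but are neither listed nor needed, are in the scene too. Of the things that look like the part that bears cell_purple_mid, the smaller one is meant.

How it is judged:
By the outcome, as a careful person would: the job done as asked, in the order asked, and still so for the second after the job is handed in, with the robot touching nothing.
It also fails if it takes over 120 s, if anything falls off the work surface, if the arm or the gripper's body presses on something with over 40 N, if the wrist force passes 120 N, or if a joint passes its speed limit or range.

## Working session

There is one attempt and no reset: what is moved stays moved. The work goes in short steps, Python scripts to look and compute and a tool call to move; the robot and the scene stay as the last step left them, time stands still between calls to the robot, and variables do not carry over. Pictures are saved under pics/ and viewed, at most 19 in all, crops included, and the job is handed in when it is done.

Besides the shell and the picture viewer there is one more tool, called after "Call:" by a JSON object that holds its "fn" and its "kwargs", one argument or row to a line. carry_out: Moves the arm, as the interface text tells. Its arguments: {"type":"object","properties":{"plan":{"type":"array","items":{"type":"object","properties":{"dx":{"type":"number"},"dy":{"type":"number"},"dz":{"type":"number"},"twist":{"type":"number"},"fingers":{"type":"number"}}}}},"required":["plan"]}

```bash
ls; mkdir -p pics; python3 - <<'E'
from workcell import bot,camera
import cv2,json,numpy as np
for n in ("scene","side","wrist"):
    c=camera(n); cv2.imwrite(f"pics/{n}0.png",c["image"][:,:,::-1]); print(n,np.round(c["intrinsics"],1).tolist(),np.round(c["eye"],4),c["attitude"])
o=bot.get_obs();print({k:np.round(v,3).tolist() for k,v in o.items()})
E
```

```text
pics
scene [[426.3, 0.0, 260.2], [0.0, 426.3, 188.0], [0.0, 0.0, 1.0]] [ 0.0172 -0.7489  0.5699] [ 0.83411487 -0.25086397  0.15397839 -0.4664872 ]
side [[472.3, 0.0, 253.0], [0.0, 472.3, 190.7], [0.0, 0.0, 1.0]] [0.3662 0.9837 0.5384] [-0.06633612  0.84878558 -0.52231352  0.04848858]
wrist [[297.3, 0.0, 253.8], [0.0, 297.3, 189.1], [0.0, 0.0, 1.0]] [0.4989 0.0659 0.3729] [ 9.91329582e-01  9.74701280e-05 -1.03973296e-03  1.31394709e-01]
{'clock': 0.15, 'joint_pos': [0.0, 0.241, 0.004, 1.335, -0.0, 1.571], 'joint_vel': [-0.001, -0.001, 0.004, 0.001, -0.001, -0.001], 'tau': [-0.002, -37.263, 25.264, 0.012, -0.0, 0.0], 'eef_pos': [0.5, -0.0, 0.231], 'tool_rot': [0.707, 0.707, -0.001, -0.001], 'ft_force': [-0.565, -0.483, -0.209], 'ft_torque': [-0.019, 0.013, -0.035], 'grasp_force': 0.0, 'grip_width': 0.085}
```

View pics/scene0.png

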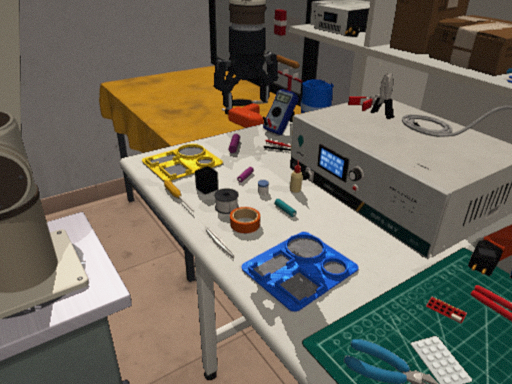

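View pics/side0.png

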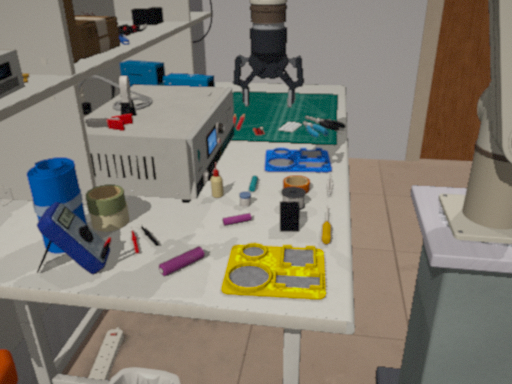

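View pics/wrist0.png

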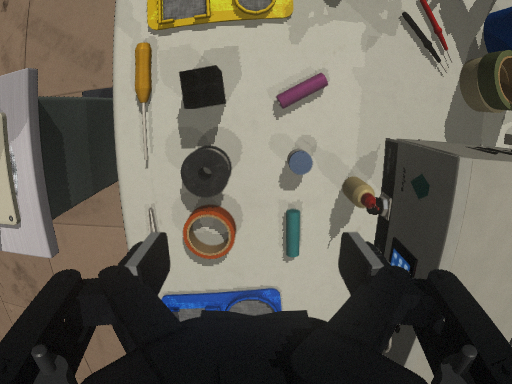

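The wrist view shows teal cell (292,233), small purple cell (302,90), frame (203,87), reel (206,170), tin (300,162), tape (210,233) and bottle (362,193). The side view also shows a larger purple cell at (182,260), which is the decoy. The yellow tray is on the left (side 275,270) and the blue tray on the right (scene 300,268).

```bash
cat > h.py <<'E'
import numpy as np,cv2
from scipy.spatial.transform import Rotation as R
from workcell import bot,camera
def cast(c,uv,z,fish):
    K=c["intrinsics"];uv=np.atleast_2d(np.asarray(uv,float))
    p=(uv-K[:2,2])/K[0,0]
    if fish:
        r=np.linalg.norm(p,axis=1,keepdims=True)+1e-12
        d=np.hstack([p/r*np.sin(r),np.cos(r)])
    else: d=np.hstack([p,np.ones((len(p),1))])
    d=R.from_quat(c["attitude"]).apply(d); e=np.asarray(c["eye"])
    return (e+d*((z-e[2])/d[:,2:3]))[:,:2]
def hsv(c): return cv2.cvtColor(c["image"],cv2.COLOR_RGB2HSV)
def blobs(m,amin=60):
    m=cv2.morphologyEx(m.astype(np.uint8)*255,cv2.MORPH_OPEN,np.ones((3,3)))
    cs,_=cv2.findContours(m,cv2.RETR_EXTERNAL,cv2.CHAIN_APPROX_NONE)
    return sorted([k[:,0] for k in cs if cv2.contourArea(k)>amin],key=lambda k:-cv2.contourArea(k))
def rect(pts):
    (c,s,a)=cv2.minAreaRect((pts*1000).astype(np.float32))
    if s[0]<s[1]: s=(s[1],s[0]);a+=90
    return np.round(c,1).tolist(),np.round(s,1).tolist(),round((a+90)%180-90,1) # mm, long side angle from +x
COL=dict(teal=(80,98,100,255,50,255),purple=(140,168,80,255,40,255),blue=(104,118,170,255,60,255),yellow=(22,32,170,255,120,255),lid=(100,118,60,150,70,220),amber=(5,16,120,255,80,255))
def mask(c,n):
    a,b,s0,s1,v0,v1=COL[n]; return cv2.inRange(hsv(c),(a,s0,v0),(b,s1,v1))>0
def state():
    o=bot.get_obs(); return o
E
python3 - <<'E'
from h import *
w=camera("wrist");s=camera("scene");d=camera("side")
H=hsv(w)
for n,px in dict(teal=(292,233),purp=(302,90),lid=(300,162),frame=(203,87),reel=(195,170),amber=(190,245),table=(250,130)).items(): print(n,H[px[1],px[0]])
for n,z in (("teal",.009),("purple",.009),("lid",.028),("amber",.026)):
    for k in blobs(mask(w,n))[:2]: print("wrist",n,k.mean(0).round(),rect(cast(w,k,z,True)))
for k in blobs(H[:,:,2]<62,200)[:6]: print("dark",k.mean(0).round(),rect(cast(w,k,.053,True)),rect(cast(w,k,.036,True)))
for c,nm in ((s,"scene"),(d,"side")):
    for n in("blue","yellow","purple","teal"):
        for k in blobs(mask(c,n))[:2]:
            z=.009 if n in("purple","teal") else .015
            print(nm,n,k.mean(0).round(),rect(cast(c,k,z,False)))
def crop(c,x,y,wd,hh,f): return cv2.resize(c["image"][y:y+hh,x:x+wd,::-1],None,fx=f,fy=f,interpolation=cv2.INTER_CUBIC)
a=np.hstack([crop(w,150,50,200,150,2),crop(s,220,215,200,150,2)])
b=np.hstack([crop(d,150,200,200,150,2),crop(s,130,125,200,150,2)])
cv2.imwrite("pics/crops.png",np.vstack([a,b]))
E
```

```text
teal [ 87 115 102]
purp [163 119 120]
lid [107  68 113]
frame [38 33 31]
reel [17 35 51]
amber [ 12 159 133]
table [ 26  28 182]
wrist teal [294. 233.] ([551.4, -95.3], [66.3, 12.5], -87.0)
wrist purple [302.  90.] ([557.2, 93.1], [64.7, 16.8], 29.5)
wrist lid [299. 162.] ([553.7, 5.4], [26.2, 25.6], 27.4)
wrist amber [209. 232.] ([439.6, -86.5], [72.4, 67.0], 88.7)
dark [277. 302.] ([508.0, -269.8], [1416.7, 615.1], -0.2) ([508.5, -287.6], [1492.0, 647.8], -0.2)
dark [ 75. 149.] ([277.3, 18.9], [161.4, 117.1], 89.9) ([265.5, 16.4], [170.0, 123.4], 89.9)
dark [494.  58.] ([825.0, 175.8], [162.2, 76.0], 81.8) ([842.3, 181.6], [170.9, 80.0], 81.8)
dark [205. 172.] ([443.5, -2.2], [53.9, 53.1], 43.2) ([440.6, -5.8], [56.7, 55.9], 43.2)
dark [202.  87.] ([442.6, 92.5], [45.6, 42.8], 7.1) ([439.6, 93.9], [48.0, 45.1], 7.1)
dark [507.  78.] ([850.1, 141.3], [62.8, 26.5], 89.4) ([868.8, 145.3], [66.2, 27.9], 89.4)
scene blue [298. 270.] ([442.9, -280.7], [182.3, 152.5], 6.6)
scene blue [316.  93.] ([1164.4, 504.8], [343.4, 118.8], 49.9)
scene yellow [184. 163.] ([441.5, 238.7], [182.1, 152.0], 3.3)
scene purple [234. 143.] ([632.5, 276.8], [130.6, 23.6], 51.4)
scene purple [246. 173.] ([559.6, 95.0], [76.5, 19.5], 31.9)
scene teal [409. 336.] ([557.9, -518.1], [442.6, 206.8], -0.0)
scene teal [498. 349.] ([600.6, -596.6], [161.5, 37.4], 31.2)
side blue [ 54. 181.] ([1075.6, -33.8], [304.9, 117.2], -57.8)
side blue [ 68. 247.] ([886.6, 252.6], [263.7, 51.0], -36.9)
side yellow [279. 270.] ([449.9, 268.6], [180.9, 162.1], 3.3)
side yellow [326. 232.] ([360.8, 126.2], [80.6, 14.3], -88.8)
side purple [181. 261.] ([631.5, 261.4], [102.0, 37.2], 50.8)
side purple [237. 219.] ([557.9, 89.4], [66.6, 27.9], 30.0)
side teal [287. 118.] ([561.2, -691.1], [578.8, 431.1], -89.5)
```

View pics/crops.png

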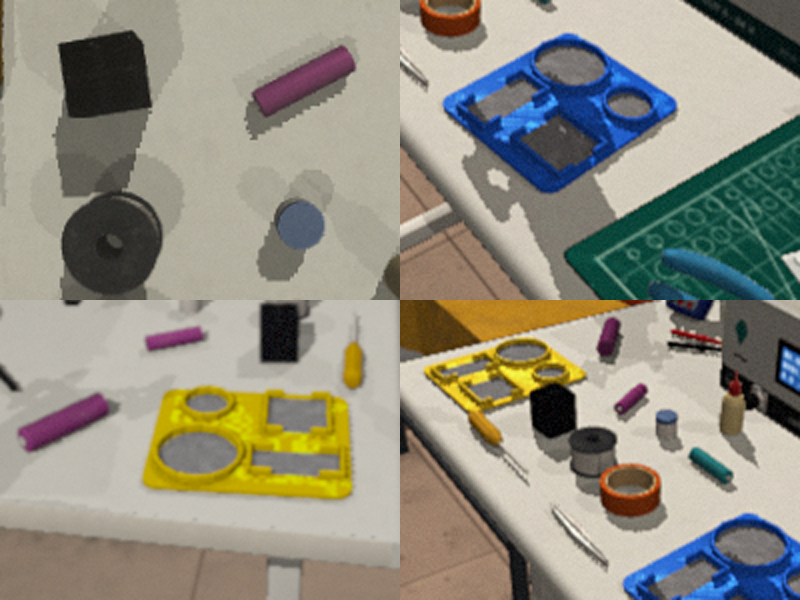

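Crops: the small purple cell is the only purple thing in the stock area (wrist 302,90), the larger one stands apart next to the meter, and the teal cell is unique. Sizes and heights check out: cells 66 mm, tin 26 mm, reel 57 mm, and trays about 185x155 when cast at z = 6 mm. First move is above the teal cell.

Call:
{"fn": "carry_out", "kwargs": {
  "plan": [
    {"dx": -19,"dy": 10,"dz": 26,"twist": -1,"fingers": -1},
    {"dx": -38,"dy": 20,"dz": 52,"twist": -2,"fingers": -1},
    {"dx": -57,"dy": 31,"dz": 78,"twist": -3,"fingers": -1},
    {"dx": -76,"dy": 41,"dz": 104,"twist": -3,"fingers": -1},
    {"dx": -95,"dy": 51,"dz": 130,"twist": -3,"fingers": -1}
  ]
}}

```text
clock: 0.72
eef_pos: [0.5514, -0.0958, 0.1002]
tool_rot: [0.688, 0.725, 0.0, 0.0]
ft_force: [-0.6, 0.4, -0.6]
grip_width: 0.0851
grasp_force: 0.0
```

```bash
cat >> h.py <<'E'
def go(x,y,z,phi):
    "tool-axis numbers (mm, deg) from the present pose to world x,y,z mm with tool y at phi deg"
    o=bot.get_obs();p=np.array(o["eef_pos"])*1000;M=R.from_quat(o["tool_rot"]).as_matrix()
    f=np.degrees(np.arctan2(M[1,1],M[0,1]));D=M.T@(np.array([x,y,z])-p)
    print("at",p.round(1),"phi %.1f tilt %.2f j6 %.2f w %.1f gf %.0f t %.1f F"%(f,M[2,2],o["joint_pos"][5],o["grip_width"]*1000,o["grasp_force"],o["clock"]),np.round(o["ft_force"],1),"-> d",D.round(1),"twist %.1f"%(-((phi-f+180)%360-180)))
E
python3 - <<'E'
from h import *
w=camera("wrist");cv2.imwrite("pics/w1.png",w["image"][:,:,::-1])
for k in blobs(mask(w,"teal"))[:2]: print(k.mean(0).round(),rect(cast(w,k,.009,True)))
# bottle: red cap at ~z .085
m=cv2.inRange(hsv(w),(0,140,60),(8,255,255))>0
for k in blobs(m,20)[:4]: print("red",k.mean(0).round(),rect(cast(w,k,.085,True)))
go(551,-95,4,3)
E
```

```text
[254. 188.] ([550.9, -94.1], [66.2, 15.3], -87.4)
red [385. 121.] ([621.0, -29.7], [12.7, 9.1], 6.9)
at [549.9 -98.8  94.3] phi 2.8 tilt -1.00 j6 1.35 w 85.1 gf 0 t 0.8 F [ 1.4 -2.5 -2.5] -> d [ 3.8  1.8 90.3] twist -0.2
```

View pics/w1.png

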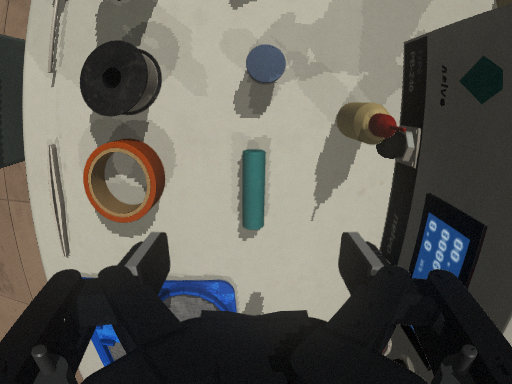

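The wrist view shows the teal cell at (254,188) between the fingers' line. The tape (124,180), reel (120,78), tin (266,63) and bottle (370,123) are all clear of the descent.

Call:
{"fn": "carry_out", "kwargs": {
  "plan": [
    {"dx": 0,"dy": 0,"dz": 28,"twist": 0,"fingers": -0.5},
    {"dx": 0,"dy": 0,"dz": 56,"twist": 0,"fingers": -0.3},
    {"dx": 1,"dy": 0,"dz": 78,"twist": 0,"fingers": -0.2},
    {"dx": 1,"dy": 0,"dz": 90,"twist": 0,"fingers": -0.2},
    {"dx": 1,"dy": 0,"dz": 96,"twist": 0,"fingers": -0.2}
  ]
}}

```text
clock: 1.18
eef_pos: [0.549, -0.0936, 0.0028]
tool_rot: [0.688, 0.725, -0.001, -0.002]
ft_force: [0.4, 0.4, 0.2]
grip_width: 0.0513
grasp_force: 0.0
```

Call:
{"fn": "carry_out", "kwargs": {
  "plan": [
    {"dx": 0,"dy": 0,"dz": 0,"twist": 0,"fingers": 0.2},
    {"dx": 0,"dy": 0,"dz": 0,"twist": 0,"fingers": 0.6},
    {"dx": 0,"dy": 0,"dz": 0,"twist": 0,"fingers": 1},
    {"dx": 0,"dy": 0,"dz": 0,"twist": 0,"fingers": 1},
    {"dx": 0,"dy": 0,"dz": 0,"twist": 0,"fingers": 1}
  ]
}}

```text
clock: 1.6
eef_pos: [0.5521, -0.0942, 0.0067]
tool_rot: [0.688, 0.725, 0.001, 0.001]
ft_force: [1.0, 1.0, 2.7]
grip_width: 0.0158
grasp_force: 58.9
```

Call:
{"fn": "carry_out", "kwargs": {
  "plan": [
    {"dx": 0,"dy": 0,"dz": 0,"twist": 0,"fingers": 1},
    {"dx": 0,"dy": 0,"dz": -10,"twist": 0,"fingers": 1},
    {"dx": 0,"dy": 0,"dz": -35,"twist": 0,"fingers": 1},
    {"dx": 0,"dy": 0,"dz": -65,"twist": 0,"fingers": 1},
    {"dx": 0,"dy": 0,"dz": -95,"twist": 0,"fingers": 1}
  ]
}}

```text
clock: 2.02
eef_pos: [0.5499, -0.0938, 0.1012]
tool_rot: [0.688, 0.725, -0.001, -0.001]
ft_force: [0.7, -0.1, -0.7]
grip_width: 0.0154
grasp_force: 58.8
```

```bash
python3 - <<'E'
from h import *
for nm in("scene","side"):
    c=camera(nm);H=hsv(c)
    for n,r in(("blue",(100,125)),("yellow",(18,36))):
        m=cv2.inRange(H,(r[0],150,40),(r[1],255,255))>0
        m=cv2.morphologyEx(m.astype(np.uint8),cv2.MORPH_CLOSE,np.ones((3,3)))>0
        for k in blobs(m,300)[:5]:
            q=cast(c,k,.006,False);cc,s,a=rect(q)
            if 160<s[0]<205 and 135<s[1]<175:
                print(nm,n,k.mean(0).round(),cc,s,a)
                a=np.radians(a);T=lambda p:np.round([cc[0]+p[0]*np.cos(a)-p[1]*np.sin(a),cc[1]+p[0]*np.sin(a)+p[1]*np.cos(a)],1)
                print({j:T(p).tolist() for j,p in dict(cell=(-43,36),frame=(-43,-40),reel=(46,32),tin=(46,-48)).items()})
go(403,-242,100,96.6)
E
```

```text
scene blue [301. 264.] [450.8, -271.9] [188.1, 157.3] 6.6
{'cell': [403.9, -241.1], 'frame': [412.7, -316.6], 'reel': [492.8, -234.8], 'tin': [502.0, -314.3]}
side blue [297. 161.] [452.7, -270.3] [180.7, 152.6] 6.2
{'cell': [406.1, -239.2], 'frame': [414.3, -314.7], 'reel': [495.0, -233.5], 'tin': [503.6, -313.1]}
side yellow [279. 270.] [451.3, 256.3] [184.5, 165.6] 3.4
{'cell': [406.2, 289.7], 'frame': [410.7, 213.8], 'reel': [495.3, 291.0], 'tin': [500.1, 211.1]}
at [554.9 -94.7 106.6] phi 3.0 tilt -1.00 j6 1.35 w 15.3 gf 59 t 2.1 F [ 1.3 -1.5 -0.3] -> d [-139.1 -159.5    5.2] twist -93.6
```

Call:
{"fn": "carry_out", "kwargs": {
  "plan": [
    {"dx": -9,"dy": -10,"dz": 0,"twist": -6,"fingers": 1},
    {"dx": -18,"dy": -20,"dz": 0,"twist": -12,"fingers": 1},
    {"dx": -28,"dy": -31,"dz": 0,"twist": -19,"fingers": 1},
    {"dx": -37,"dy": -41,"dz": 0,"twist": -25,"fingers": 1},
    {"dx": -47,"dy": -52,"dz": 0,"twist": -31,"fingers": 1}
  ]
}}

```text
clock: 2.53
eef_pos: [0.5006, -0.1438, 0.1001]
tool_rot: [0.467, 0.884, -0.0, -0.0]
ft_force: [0.6, 0.5, -1.2]
grip_width: 0.0156
grasp_force: 58.8
```

Call:
{"fn": "carry_out", "kwargs": {
  "plan": [
    {"dx": -2,"dy": -13,"dz": 0,"twist": -6,"fingers": 1},
    {"dx": -5,"dy": -27,"dz": 0,"twist": -12,"fingers": 1},
    {"dx": -8,"dy": -41,"dz": 0,"twist": -19,"fingers": 1},
    {"dx": -10,"dy": -55,"dz": 0,"twist": -25,"fingers": 1},
    {"dx": -13,"dy": -68,"dz": 0,"twist": -31,"fingers": 1}
  ]
}}

```text
clock: 2.95
eef_pos: [0.4512, -0.1927, 0.1001]
tool_rot: [0.214, 0.977, 0.0, -0.001]
ft_force: [0.4, -0.3, -1.1]
grip_width: 0.0151
grasp_force: 58.9
```

Call:
{"fn": "carry_out", "kwargs": {
  "plan": [
    {"dx": 5,"dy": -14,"dz": 0,"twist": -7,"fingers": 1},
    {"dx": 10,"dy": -28,"dz": 0,"twist": -14,"fingers": 1},
    {"dx": 15,"dy": -42,"dz": 0,"twist": -21,"fingers": 1},
    {"dx": 20,"dy": -55,"dz": 0,"twist": -27,"fingers": 1},
    {"dx": 24,"dy": -65,"dz": 0,"twist": -32,"fingers": 1}
  ]
}}

```text
clock: 3.37
eef_pos: [0.4019, -0.2416, 0.1002]
tool_rot: [-0.063, 0.998, 0.0, -0.0]
ft_force: [-0.3, 0.4, -0.5]
grip_width: 0.0156
grasp_force: 58.9
```

```bash
python3 - <<'E'
from h import *
w=camera("wrist");cv2.imwrite("pics/w2.png",w["image"][:,:,::-1])
go(403,-242,20,96.6)
E
```

```text
at [ 400.7 -242.5  100.1] phi 97.3 tilt -1.00 j6 -0.67 w 15.6 gf 59 t 3.4 F [-2.5 -0.6 -0.3] -> d [-2.5  0.2 80.1] twist 0.7
```

View pics/w2.png

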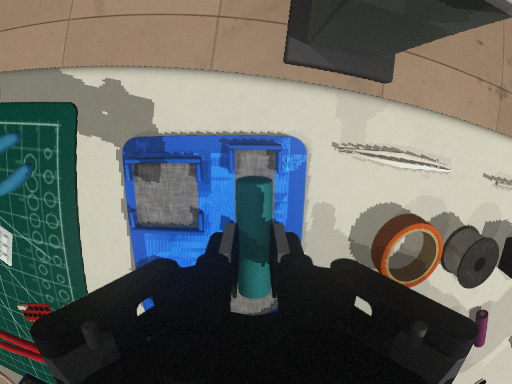

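The wrist view shows the teal cell lined up over its nest, whose end saddle is at (255,160) with ribs at cols 231 and 279. The frame nest is at (167,195). I'll check the nests by casting these points.

```bash
python3 - <<'E'
from h import *
w=camera("wrist");H=hsv(w)
print(cast(w,[(231,150),(279,150),(255,147)],.015,True).round(4)*1000)
g=cv2.inRange(H,(0,0,60),(180,90,200)); g[:100]=0
cs=[k for k in blobs(g>0,300) if 120<k[:,0].mean()<215 and 140<k[:,1].mean()<240]
for k in cs: print(k.mean(0),rect(cast(w,k,.006,True)))
m=cv2.inRange(H,(100,150,40),(125,255,255))>0
k=blobs(m,500)[0]; q=cast(w,k,.006,True)*1000
print("xmin",q[np.argmin(q[:,0])],"ymax",q[np.argmax(q[:,1])],"ymin",q[np.argmin(q[:,1])])
E
```

```text
[[ 366.5 -264.4]
 [ 361.8 -227.6]
 [ 361.9 -246.3]]
[166.8097166  195.15789474] ([414.0, -316.4], [56.9, 55.5], -83.6)
xmin [ 352.38921013 -216.01533962] ymax [ 437.4053701  -195.78487547] ymin [ 376.51880997 -357.05300513]
```

Call:
{"fn": "carry_out", "kwargs": {
  "plan": [
    {"dx": -1,"dy": 0,"dz": 25,"twist": 0.5,"fingers": 1},
    {"dx": -2,"dy": 0,"dz": 50,"twist": 0.5,"fingers": 1},
    {"dx": -3,"dy": 0,"dz": 70,"twist": 0.5,"fingers": 1},
    {"dx": -3,"dy": 0,"dz": 80,"twist": 0.5,"fingers": 1},
    {"dx": -3,"dy": 0,"dz": 86,"twist": 0.5,"fingers": 1}
  ]
}}

```text
clock: 3.88
eef_pos: [0.4053, -0.2396, 0.0126]
tool_rot: [-0.056, 0.998, 0.001, -0.001]
ft_force: [-1.3, -0.1, 16.3]
grip_width: 0.0156
grasp_force: 61.3
```

Call:
{"fn": "carry_out", "kwargs": {
  "plan": [
    {"dx": 0,"dy": 0,"dz": 1,"twist": 0,"fingers": 1},
    {"dx": 0,"dy": 0,"dz": 2,"twist": 0,"fingers": 1},
    {"dx": 0,"dy": 0,"dz": 2,"twist": 0,"fingers": 0.5},
    {"dx": 0,"dy": 0,"dz": 2,"twist": 0,"fingers": 0.35},
    {"dx": 0,"dy": 0,"dz": 2,"twist": 0,"fingers": 0.3}
  ]
}}

```text
clock: 4.3
eef_pos: [0.4069, -0.2411, 0.0128]
tool_rot: [-0.057, 0.998, -0.0, 0.001]
ft_force: [0.1, -0.1, -0.5]
grip_width: 0.0297
grasp_force: 0.0
```

Call:
{"fn": "carry_out", "kwargs": {
  "plan": [
    {"dx": 0,"dy": 0,"dz": 0,"twist": 0,"fingers": 0.3},
    {"dx": 0,"dy": 0,"dz": -6,"twist": 0,"fingers": 0.3},
    {"dx": 0,"dy": 0,"dz": -25,"twist": 0,"fingers": 0.3},
    {"dx": 0,"dy": 0,"dz": -60,"twist": 0,"fingers": 0},
    {"dx": 0,"dy": 0,"dz": -100,"twist": 0,"fingers": -1}
  ]
}}

```text
clock: 4.72
eef_pos: [0.4043, -0.2398, 0.112]
tool_rot: [-0.057, 0.998, 0.001, -0.002]
ft_force: [1.1, -0.2, -0.6]
grip_width: 0.0532
grasp_force: 0.0
```

```bash
python3 - <<'E'
from h import *
w=camera("wrist");s=camera("scene");cv2.imwrite("pics/w3.png",np.hstack([w["image"][:,:,::-1][100:,50:450],s["image"][:,:,::-1][100:,120:512]]))
for k in blobs(mask(w,"teal"))[:3]: print(k.mean(0).round(),rect(cast(w,k,.015,True)))
for k in blobs(mask(s,"teal"))[:6]: print(k.mean(0).round(),rect(cast(s,k,.015,False)))
# frame & reel in scene/side check
go(442,93,160,7)
E
```

```text
[ 31. 177.] ([420.9, -476.7], [119.6, 104.8], -0.1)
[ 31. 278.] ([541.6, -499.1], [187.7, 85.9], -47.9)
[ 60. 171.] ([433.6, -459.3], [186.5, 112.0], 0.1)
[405. 337.] ([552.1, -521.0], [437.8, 205.4], -0.0)
[498. 347.] ([594.4, -598.3], [159.7, 37.0], 31.2)
[272. 262.] ([406.4, -239.3], [71.5, 22.1], 8.5)
at [ 410.4 -243.4  118.9] phi 96.5 tilt -1.00 j6 -0.65 w 67.7 gf 0 t 4.8 F [-0.2 -1.1  0.3] -> d [-69.8 330.4 -43. ] twist 89.5
```

View pics/w3.png

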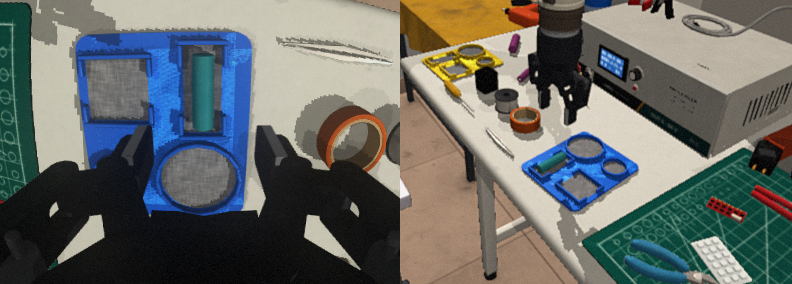

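The teal cell lies in its nest: wrist crop (203,92), and the scene cast gives (406,-239), matching the nest. Next is the frame.

Call:
{"fn": "carry_out", "kwargs": {
  "plan": [
    {"dx": -4,"dy": 15,"dz": 0,"twist": 0,"fingers": -1},
    {"dx": -12,"dy": 50,"dz": 0,"twist": 0,"fingers": -1},
    {"dx": -20,"dy": 90,"dz": 0,"twist": 0,"fingers": -1},
    {"dx": -28,"dy": 130,"dz": 0,"twist": 0,"fingers": -1},
    {"dx": -38,"dy": 170,"dz": 0,"twist": 0,"fingers": -1}
  ]
}}

```text
clock: 5.23
eef_pos: [0.4241, -0.0663, 0.1124]
tool_rot: [-0.056, 0.998, 0.0, 0.0]
ft_force: [0.2, 0.7, -0.3]
grip_width: 0.0856
grasp_force: 0.0
```

Call:
{"fn": "carry_out", "kwargs": {
  "plan": [
    {"dx": -8,"dy": 40,"dz": 0,"twist": 0,"fingers": -1},
    {"dx": -16,"dy": 80,"dz": 0,"twist": 0,"fingers": -1},
    {"dx": -26,"dy": 120,"dz": 0,"twist": 0,"fingers": -1},
    {"dx": -32,"dy": 145,"dz": 0,"twist": 0,"fingers": -1},
    {"dx": -36,"dy": 158,"dz": 0,"twist": 0,"fingers": -1}
  ]
}}

```text
clock: 5.65
eef_pos: [0.4426, 0.0967, 0.1125]
tool_rot: [-0.059, 0.998, 0.001, 0.0]
ft_force: [0.2, -0.1, 0.9]
grip_width: 0.0852
grasp_force: 0.0
```

```bash
python3 - <<'E'
from h import *
w=camera("wrist");cv2.imwrite("pics/w4.png",w["image"][:,:,::-1])
H=hsv(w)
for k in blobs(H[:,:,2]<50,200)[:6]: print("dark",k.mean(0).round(),rect(cast(w,k,.053,True)))
go(441,93,25,97)
E
```

```text
dark [262. 327.] ([621.1, 127.5], [894.7, 317.5], -83.8)
dark [250. 195.] ([435.1, 92.9], [48.9, 40.6], 7.4)
dark [140. 173.] ([430.7, 4.1], [61.4, 52.6], -32.8)
dark [231.  11.] ([308.5, 63.2], [65.3, 19.4], -85.4)
dark [ 77. 140.] ([406.2, -44.4], [20.8, 11.5], 48.0)
at [443.3  97.7 112.5] phi 96.8 tilt -1.00 j6 0.10 w 85.4 gf 0 t 5.7 F [ 1.   2.3 -0.4] -> d [ 3.  -4.5 87.5] twist -0.2
```

View pics/w4.png

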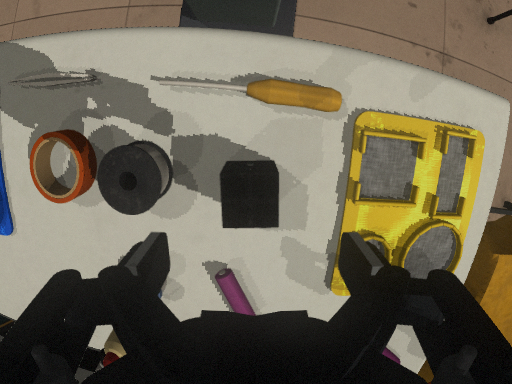

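The wrist view shows the frame at (250,195), nothing between the fingers except the frame, and a clear gap to the reel (140,175). Descending.

Call:
{"fn": "carry_out", "kwargs": {
  "plan": [
    {"dx": 1,"dy": 0,"dz": 25,"twist": 0,"fingers": -1},
    {"dx": 2,"dy": 0,"dz": 50,"twist": 0,"fingers": -1},
    {"dx": 2,"dy": 0,"dz": 70,"twist": 0,"fingers": -1},
    {"dx": 2,"dy": 0,"dz": 82,"twist": 0,"fingers": -0.8},
    {"dx": 2,"dy": 0,"dz": 86,"twist": 0,"fingers": -0.6}
  ]
}}

```text
clock: 6.12
eef_pos: [0.4385, 0.0923, 0.0243]
tool_rot: [-0.056, 0.998, -0.0, -0.002]
ft_force: [-0.2, -0.3, -0.1]
grip_width: 0.0684
grasp_force: 0.0
```

Call:
{"fn": "carry_out", "kwargs": {
  "plan": [
    {"dx": 0,"dy": 0,"dz": 0,"twist": 0,"fingers": -0.3},
    {"dx": 0,"dy": 0,"dz": 0,"twist": 0,"fingers": 0},
    {"dx": 0,"dy": 0,"dz": 0,"twist": 0,"fingers": 0.5},
    {"dx": 0,"dy": 0,"dz": 0,"twist": 0,"fingers": 1},
    {"dx": 0,"dy": 0,"dz": 0,"twist": 0,"fingers": 1}
  ]
}}

```text
clock: 6.53
eef_pos: [0.4414, 0.0933, 0.0272]
tool_rot: [-0.057, 0.998, 0.0, 0.001]
ft_force: [1.2, 0.0, 1.4]
grip_width: 0.0408
grasp_force: 60.5
```

Call:
{"fn": "carry_out", "kwargs": {
  "plan": [
    {"dx": 0,"dy": 0,"dz": 0,"twist": 0,"fingers": 1},
    {"dx": 0,"dy": 0,"dz": -10,"twist": 0,"fingers": 1},
    {"dx": 0,"dy": 0,"dz": -35,"twist": 0,"fingers": 1},
    {"dx": 0,"dy": 0,"dz": -65,"twist": 0,"fingers": 1},
    {"dx": 0,"dy": 0,"dz": -95,"twist": 0,"fingers": 1}
  ]
}}

```text
clock: 6.95
eef_pos: [0.4396, 0.093, 0.122]
tool_rot: [-0.057, 0.998, -0.0, -0.001]
ft_force: [0.7, 0.8, -0.5]
grip_width: 0.0413
grasp_force: 60.6
```

```bash
python3 - <<'E'
from h import *
w=camera("wrist");H=hsv(w)
for k in blobs(H[:,:,2]<50,200)[:6]: print("dark",k.mean(0).round(),rect(cast(w,k,.145,True)))
go(414,-316,120,96.5)
E
```

```text
dark [240. 308.] ([502.9, 59.7], [457.0, 180.2], -78.0)
dark [140. 171.] ([402.4, 38.6], [25.6, 19.0], -73.3)
at [443.8  93.9 128.2] phi 96.5 tilt -1.00 j6 0.09 w 41.2 gf 61 t 7.0 F [2.1 0.7 3.1] -> d [  76.1 -403.9    7.1] twist 0.0
```

Call:
{"fn": "carry_out", "kwargs": {
  "plan": [
    {"dx": 3,"dy": -10,"dz": 0,"twist": 0,"fingers": 1},
    {"dx": 7,"dy": -35,"dz": 0,"twist": 0,"fingers": 1},
    {"dx": 13,"dy": -68,"dz": 0,"twist": 0,"fingers": 1},
    {"dx": 18,"dy": -101,"dz": 0,"twist": 0,"fingers": 1},
    {"dx": 24,"dy": -135,"dz": 0,"twist": 0,"fingers": 1}
  ]
}}

```text
clock: 7.42
eef_pos: [0.4307, -0.045, 0.1203]
tool_rot: [-0.057, 0.998, 0.0, -0.001]
ft_force: [-0.5, -0.1, -0.3]
grip_width: 0.0411
grasp_force: 60.6
```

Call:
{"fn": "carry_out", "kwargs": {
  "plan": [
    {"dx": 6,"dy": -34,"dz": 0,"twist": 0,"fingers": 1},
    {"dx": 12,"dy": -68,"dz": 0,"twist": 0,"fingers": 1},
    {"dx": 18,"dy": -102,"dz": 0,"twist": 0,"fingers": 1},
    {"dx": 24,"dy": -136,"dz": 0,"twist": 0,"fingers": 1},
    {"dx": 30,"dy": -168,"dz": 0,"twist": 0,"fingers": 1}
  ]
}}

```text
clock: 7.83
eef_pos: [0.4196, -0.2158, 0.1202]
tool_rot: [-0.056, 0.998, 0.0, -0.001]
ft_force: [0.2, -0.4, -0.1]
grip_width: 0.0409
grasp_force: 60.6
```

Call:
{"fn": "carry_out", "kwargs": {
  "plan": [
    {"dx": 6,"dy": -33,"dz": 0,"twist": 0,"fingers": 1},
    {"dx": 11,"dy": -60,"dz": 0,"twist": 0,"fingers": 1},
    {"dx": 16,"dy": -84,"dz": 0,"twist": 0,"fingers": 1},
    {"dx": 18,"dy": -96,"dz": 0,"twist": 0,"fingers": 1},
    {"dx": 18,"dy": -101,"dz": 0,"twist": 0,"fingers": 1}
  ]
}}

```text
clock: 8.25
eef_pos: [0.4134, -0.3179, 0.1202]
tool_rot: [-0.055, 0.998, 0.0, -0.001]
ft_force: [0.0, -0.3, 0.3]
grip_width: 0.041
grasp_force: 60.6
```

```bash
python3 - <<'E'
from h import *
w=camera("wrist");s=camera("scene");cv2.imwrite("pics/w5.png",np.hstack([w["image"][:,:,::-1][100:,50:450],s["image"][:,:,::-1][100:,120:512]]))
go(414,-316,33,96.5)
E
```

```text
at [ 414.1 -316.3  120.5] phi 96.4 tilt -1.00 j6 -0.76 w 41.0 gf 61 t 8.3 F [-1.3  0.3 -0.3] -> d [-0.   0.2 87.5] twist -0.1
```

View pics/w5.png

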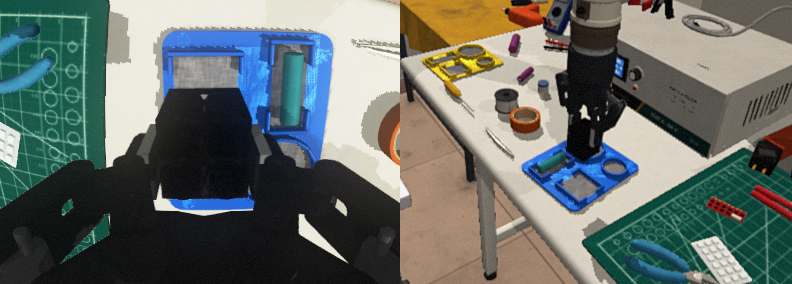

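The wrist crop shows the frame upright in the grip at (205,140), directly over its nest (205,75), with the teal cell still seated. Lowering it.

Call:
{"fn": "carry_out", "kwargs": {
  "plan": [
    {"dx": 0,"dy": 0,"dz": 22,"twist": 0,"fingers": 1},
    {"dx": 0,"dy": 0,"dz": 44,"twist": 0,"fingers": 1},
    {"dx": 0,"dy": 0,"dz": 64,"twist": 0,"fingers": 1},
    {"dx": 0,"dy": 0,"dz": 78,"twist": 0,"fingers": 1},
    {"dx": 0,"dy": 0,"dz": 85,"twist": 0,"fingers": 1}
  ]
}}

```text
clock: 8.77
eef_pos: [0.4135, -0.3135, 0.0341]
tool_rot: [-0.058, 0.998, 0.002, -0.002]
ft_force: [-0.1, 0.1, -0.1]
grip_width: 0.0411
grasp_force: 60.6
```

Call:
{"fn": "carry_out", "kwargs": {
  "plan": [
    {"dx": 0,"dy": 0,"dz": 2,"twist": 0,"fingers": 1},
    {"dx": 0,"dy": 0,"dz": 3,"twist": 0,"fingers": 1},
    {"dx": 0,"dy": 0,"dz": 3,"twist": 0,"fingers": 0},
    {"dx": 0,"dy": 0,"dz": 3,"twist": 0,"fingers": -0.3},
    {"dx": 0,"dy": 0,"dz": 3,"twist": 0,"fingers": -0.4}
  ]
}}

```text
clock: 9.18
eef_pos: [0.4155, -0.3168, 0.0342]
tool_rot: [-0.057, 0.998, -0.001, 0.001]
ft_force: [1.2, 0.3, -0.4]
grip_width: 0.0599
grasp_force: 0.0
```

Call:
{"fn": "carry_out", "kwargs": {
  "plan": [
    {"dx": 0,"dy": 0,"dz": 0,"twist": 0,"fingers": -0.4},
    {"dx": 0,"dy": 0,"dz": -10,"twist": 0,"fingers": -0.4},
    {"dx": 0,"dy": 0,"dz": -35,"twist": 0,"fingers": -0.4},
    {"dx": 0,"dy": 0,"dz": -70,"twist": 0,"fingers": -0.4},
    {"dx": 0,"dy": 0,"dz": -100,"twist": 0,"fingers": -0.4}
  ]
}}

```text
clock: 9.6
eef_pos: [0.4144, -0.3163, 0.1353]
tool_rot: [-0.057, 0.998, 0.0, -0.0]
ft_force: [0.1, 0.0, 0.2]
grip_width: 0.0598
grasp_force: 0.0
```

```bash
python3 - <<'E'
from h import *
go(557,93,110,120)
E
```

```text
at [ 414.4 -316.3  135.3] phi 96.5 tilt -1.00 j6 -0.77 w 59.8 gf 0 t 9.6 F [0.1 0.  0.2] -> d [-187.9  390.6   25.4] twist -23.5
```

Call:
{"fn": "carry_out", "kwargs": {
  "plan": [
    {"dx": -5,"dy": 10,"dz": 0,"twist": 0,"fingers": -0.4},
    {"dx": -18,"dy": 36,"dz": 0,"twist": 0,"fingers": -0.4},
    {"dx": -34,"dy": 70,"dz": 0,"twist": 0,"fingers": -0.4},
    {"dx": -50,"dy": 105,"dz": 0,"twist": 0,"fingers": -0.4},
    {"dx": -67,"dy": 140,"dz": 0,"twist": 0,"fingers": -0.4}
  ]
}}

```text
clock: 10.02
eef_pos: [0.4656, -0.1685, 0.1341]
tool_rot: [-0.056, 0.998, -0.0, 0.001]
ft_force: [0.5, -0.5, -0.1]
grip_width: 0.0598
grasp_force: 0.0
```

Call:
{"fn": "carry_out", "kwargs": {
  "plan": [
    {"dx": -16,"dy": 34,"dz": 0,"twist": 0,"fingers": -0.4},
    {"dx": -33,"dy": 68,"dz": 0,"twist": 0,"fingers": -0.4},
    {"dx": -49,"dy": 102,"dz": 0,"twist": 0,"fingers": -0.4},
    {"dx": -65,"dy": 136,"dz": 0,"twist": 0,"fingers": -0.4},
    {"dx": -80,"dy": 166,"dz": 0,"twist": 0,"fingers": -0.4}
  ]
}}

```text
clock: 10.43
eef_pos: [0.5265, 0.0067, 0.134]
tool_rot: [-0.057, 0.998, 0.0, 0.0]
ft_force: [0.9, -0.1, -0.1]
grip_width: 0.0598
grasp_force: 0.0
```

Call:
{"fn": "carry_out", "kwargs": {
  "plan": [
    {"dx": -14,"dy": 30,"dz": 6,"twist": -6,"fingers": -0.4},
    {"dx": -26,"dy": 55,"dz": 12,"twist": -12,"fingers": -0.4},
    {"dx": -35,"dy": 73,"dz": 18,"twist": -18,"fingers": -0.4},
    {"dx": -40,"dy": 82,"dz": 24,"twist": -23.5,"fingers": -0.4},
    {"dx": -41,"dy": 85,"dz": 25,"twist": -23.5,"fingers": -0.4}
  ]
}}

```text
clock: 10.85
eef_pos: [0.5572, 0.0955, 0.1076]
tool_rot: [-0.261, 0.965, 0.0, -0.0]
ft_force: [-0.3, 0.0, 0.1]
grip_width: 0.0597
grasp_force: 0.0
```

```bash
python3 - <<'E'
from h import *
w=camera("wrist");s=camera("scene");cv2.imwrite("pics/w6.png",np.hstack([w["image"][:,:,::-1][0:,50:450],s["image"][:,:,::-1][0:,120:512]]))
for k in blobs(mask(w,"purple"))[:3]: print(k.mean(0).round(),rect(cast(w,k,.009,True)))
for k in blobs(hsv(s)[:,:,2]<45,100)[:9]:
    q=k.mean(0)
    if 230<q[0]<360 and 220<q[1]<310: print("frame",q.round(),rect(cast(s,k,.03,False)),k.min(0),k.max(0))
go(557.5,93,5,120)
E
```

```text
[251. 187.] ([557.7, 93.6], [64.9, 16.7], 29.6)
[366. 332.] ([639.6, 289.1], [59.2, 18.3], 50.9)
frame [300. 276.] ([417.3, -312.0], [109.7, 58.5], 49.1) [284 256] [316 297]
at [556.8  93.8 108.2] phi 119.9 tilt -1.00 j6 -0.36 w 59.6 gf 0 t 10.9 F [-0.9 -0.3 -0.3] -> d [ -0.2  -1.1 103.2] twist -0.1
```

View pics/w6.png

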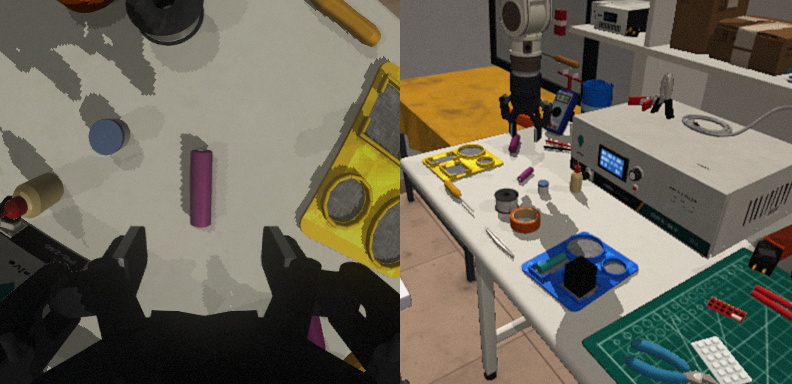

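The frame is upright in its nest (scene crop 580,276). The small purple cell is between the fingers at (200,187) and the larger one is off at (315,335). Descending.

Call:
{"fn": "carry_out", "kwargs": {
  "plan": [
    {"dx": 0,"dy": 0,"dz": 28,"twist": 0,"fingers": -0.3},
    {"dx": 0,"dy": 0,"dz": 56,"twist": 0,"fingers": -0.2},
    {"dx": 0,"dy": 0,"dz": 82,"twist": 0,"fingers": -0.2},
    {"dx": 0,"dy": 0,"dz": 97,"twist": 0,"fingers": -0.2},
    {"dx": 0,"dy": 0,"dz": 104,"twist": 0,"fingers": -0.2}
  ]
}}

```text
clock: 11.37
eef_pos: [0.5552, 0.0918, 0.0024]
tool_rot: [-0.257, 0.966, 0.0, -0.002]
ft_force: [-0.5, 0.1, 0.6]
grip_width: 0.0515
grasp_force: 0.0
```

Call:
{"fn": "carry_out", "kwargs": {
  "plan": [
    {"dx": 0,"dy": 0,"dz": 0,"twist": 0,"fingers": 0.2},
    {"dx": 0,"dy": 0,"dz": 0,"twist": 0,"fingers": 0.6},
    {"dx": 0,"dy": 0,"dz": 0,"twist": 0,"fingers": 1},
    {"dx": 0,"dy": 0,"dz": 0,"twist": 0,"fingers": 1},
    {"dx": 0,"dy": 0,"dz": 0,"twist": 0,"fingers": 1}
  ]
}}

```text
clock: 11.78
eef_pos: [0.5587, 0.0933, 0.0062]
tool_rot: [-0.259, 0.966, -0.0, 0.002]
ft_force: [0.0, -1.0, 4.6]
grip_width: 0.0157
grasp_force: 59.1
```

Call:
{"fn": "carry_out", "kwargs": {
  "plan": [
    {"dx": 0,"dy": 0,"dz": 0,"twist": 0,"fingers": 1},
    {"dx": 0,"dy": 0,"dz": -10,"twist": 0,"fingers": 1},
    {"dx": 0,"dy": 0,"dz": -35,"twist": 0,"fingers": 1},
    {"dx": 0,"dy": 0,"dz": -65,"twist": 0,"fingers": 1},
    {"dx": 0,"dy": 0,"dz": -95,"twist": 0,"fingers": 1}
  ]
}}

```text
clock: 12.2
eef_pos: [0.5563, 0.0935, 0.1003]
tool_rot: [-0.259, 0.966, 0.0, -0.001]
ft_force: [1.1, 0.2, -0.4]
grip_width: 0.0154
grasp_force: 58.8
```

```bash
python3 - <<'E'
from h import *
go(406,290,100,93.4)
s=camera("scene");H=hsv(s)
m=cv2.inRange(H,(18,150,40),(36,255,255))
for k in blobs(m>0,300)[:3]: print("yellow",k.mean(0).round(),rect(cast(s,k,.006,False)))
E
```

```text
at [556.3  93.5 100.3] phi 120.0 tilt -1.00 j6 -0.36 w 15.4 gf 59 t 12.2 F [ 1.1  0.2 -0.4] -> d [ 31.9 245.4   0.6] twist 26.6
yellow [154. 113.] ([686.6, 723.1], [721.1, 652.6], 89.2)
yellow [181. 167.] ([447.8, 212.9], [245.6, 192.7], 89.5)
```

Call:
{"fn": "carry_out", "kwargs": {
  "plan": [
    {"dx": 1,"dy": 10,"dz": 0,"twist": 0,"fingers": 1},
    {"dx": 4,"dy": 32,"dz": 0,"twist": 0,"fingers": 1},
    {"dx": 8,"dy": 64,"dz": 0,"twist": 0,"fingers": 1},
    {"dx": 12,"dy": 96,"dz": 0,"twist": 0,"fingers": 1},
    {"dx": 17,"dy": 130,"dz": 0,"twist": 0,"fingers": 1}
  ]
}}

```text
clock: 12.67
eef_pos: [0.4756, 0.1982, 0.0985]
tool_rot: [-0.258, 0.966, 0.0, -0.001]
ft_force: [0.3, 1.4, -0.9]
grip_width: 0.0158
grasp_force: 58.8
```

Call:
{"fn": "carry_out", "kwargs": {
  "plan": [
    {"dx": 4,"dy": 32,"dz": 0,"twist": 6,"fingers": 1},
    {"dx": 8,"dy": 64,"dz": 0,"twist": 13,"fingers": 1},
    {"dx": 12,"dy": 92,"dz": 0,"twist": 20,"fingers": 1},
    {"dx": 14,"dy": 110,"dz": 0,"twist": 26.5,"fingers": 1},
    {"dx": 15,"dy": 115,"dz": 0,"twist": 26.5,"fingers": 1}
  ]
}}

```text
clock: 13.08
eef_pos: [0.4039, 0.2915, 0.0985]
tool_rot: [-0.031, 1.0, -0.0, -0.001]
ft_force: [0.6, -1.2, -0.7]
grip_width: 0.0157
grasp_force: 58.7
```

```bash
python3 - <<'E'
from h import *
w=camera("wrist");H=hsv(w);cv2.imwrite("pics/w7.png",w["image"][:,:,::-1])
m=cv2.inRange(H,(20,150,40),(34,255,255))>0
for k in blobs(m,500)[:1]:
  q=cast(w,k,.006,True)*1000; print(k.min(0),k.max(0),"xmin",q[np.argmin(q[:,0])].round(1),"ymax",q[np.argmax(q[:,1])].round(1),"ymin",q[np.argmin(q[:,1])].round(1))
g=cv2.inRange(H,(0,0,60),(180,90,200)); 
for k in blobs(g>0,300): print(k.mean(0).round(),rect(cast(w,k,.006,True)))
go(406,290,12,93.4)
E
```

```text
[123 134] [307 267] xmin [353.7 314.8] ymax [447.6 336.9] ymin [386.1 178.1]
[244.  96.] ([302.9, 290.5], [556.7, 228.4], -86.2)
[167. 194.] ([409.8, 217.0], [56.6, 55.8], -87.2)
[330. 235.] ([436.3, 366.1], [67.7, 59.1], 7.2)
[426. 215.] ([420.3, 467.5], [181.8, 28.2], 88.4)
[ 17. 299.] ([591.6, -13.4], [186.9, 76.7], -26.1)
[ 14. 199.] ([432.0, 33.5], [98.6, 45.4], -10.2)
[258. 166.] ([383.4, 291.8], [33.8, 31.8], 3.6)
[253. 303.] ([514.6, 297.7], [44.9, 26.4], -84.1)
[195.  12.] ([261.0, 231.4], [30.8, 24.5], -0.1)
[ 30. 350.] ([673.6, -22.6], [89.8, 46.7], -44.4)
at [404.4 291.1  98.6] phi 93.8 tilt -1.00 j6 0.56 w 15.8 gf 59 t 13.1 F [-0.9 -0.4 -0.9] -> d [-1.7 -1.2 86.6] twist 0.4
```

View pics/w7.png

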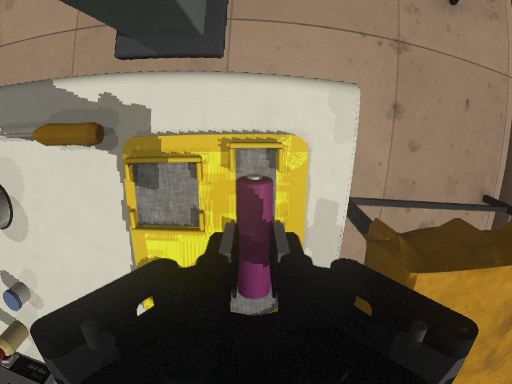

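The purple cell is over its nest: saddle centre (257,160), floor strip cast at y = 292, frame nest at (410,217). Lowering with a 1.5 mm correction.

Call:
{"fn": "carry_out", "kwargs": {
  "plan": [
    {"dx": -1,"dy": 0,"dz": 25,"twist": 0.5,"fingers": 1},
    {"dx": -2,"dy": 0,"dz": 50,"twist": 0.5,"fingers": 1},
    {"dx": -2,"dy": 0,"dz": 70,"twist": 0.5,"fingers": 1},
    {"dx": -2,"dy": 0,"dz": 80,"twist": 0.5,"fingers": 1},
    {"dx": -2,"dy": 0,"dz": 85,"twist": 0.5,"fingers": 1}
  ]
}}

```text
clock: 13.55
eef_pos: [0.4079, 0.288, 0.0123]
tool_rot: [-0.026, 1.0, -0.001, -0.002]
ft_force: [-0.1, -0.7, -0.0]
grip_width: 0.0154
grasp_force: 58.7
```

Call:
{"fn": "carry_out", "kwargs": {
  "plan": [
    {"dx": 0,"dy": 0,"dz": 1,"twist": 0,"fingers": 1},
    {"dx": 0,"dy": 0,"dz": 1.5,"twist": 0,"fingers": 1},
    {"dx": 0,"dy": 0,"dz": 1.5,"twist": 0,"fingers": 0.5},
    {"dx": 0,"dy": 0,"dz": 1.5,"twist": 0,"fingers": 0.35},
    {"dx": 0,"dy": 0,"dz": 1.5,"twist": 0,"fingers": 0.3}
  ]
}}

```text
clock: 13.97
eef_pos: [0.4098, 0.2902, 0.0138]
tool_rot: [-0.026, 1.0, 0.001, 0.001]
ft_force: [-0.2, 1.7, -0.8]
grip_width: 0.0295
grasp_force: 0.0
```

Call:
{"fn": "carry_out", "kwargs": {
  "plan": [
    {"dx": 0,"dy": 0,"dz": 0,"twist": 0,"fingers": 0.3},
    {"dx": 0,"dy": 0,"dz": -6,"twist": 0,"fingers": 0.3},
    {"dx": 0,"dy": 0,"dz": -25,"twist": 0,"fingers": 0.3},
    {"dx": 0,"dy": 0,"dz": -60,"twist": 0,"fingers": 0},
    {"dx": 0,"dy": 0,"dz": -100,"twist": 0,"fingers": -1}
  ]
}}

```text
clock: 14.38
eef_pos: [0.4073, 0.2885, 0.1125]
tool_rot: [-0.026, 1.0, -0.001, -0.002]
ft_force: [2.9, -0.5, 0.1]
grip_width: 0.053
grasp_force: 0.0
```

```bash
python3 - <<'E'
from h import *
w=camera("wrist")
for k in blobs(mask(w,"purple"))[:2]: print(k.mean(0).round(),rect(cast(w,k,.015,True)))
for k in blobs(hsv(w)[:,:,2]<62,200)[:6]: print("dark",k.mean(0).round(),rect(cast(w,k,.036,True)))
go(441,-4,115,93.4)
E
```

```text
[258. 193.] ([409.3, 291.7], [64.8, 14.0], 3.5)
dark [243. 320.] ([593.8, 250.2], [864.1, 322.3], -84.2)
dark [157.  24.] ([274.1, 184.9], [157.3, 54.8], 83.4)
dark [422. 203.] ([408.6, 462.3], [197.9, 29.9], -86.2)
at [412.3 292.  122. ] phi 93.0 tilt -1.00 j6 0.56 w 60.3 gf 0 t 14.4 F [0.9 1.7 5. ] -> d [ -13.1 -297.2    5.4] twist -0.4
```

The purple cell is seated at (409,292). Next is the reel, grasped diagonally at phi = 38° so the fingers miss the tape at the pick and the cell at the place.

Call:
{"fn": "carry_out", "kwargs": {
  "plan": [
    {"dx": -1,"dy": -12,"dz": 0,"twist": 2,"fingers": -1},
    {"dx": -3,"dy": -42,"dz": 0,"twist": 9,"fingers": -1},
    {"dx": -5,"dy": -76,"dz": 0,"twist": 16,"fingers": -1},
    {"dx": -7,"dy": -112,"dz": 0,"twist": 22,"fingers": -1},
    {"dx": -8,"dy": -148,"dz": 0,"twist": 27.5,"fingers": -1}
  ]
}}

```text
clock: 14.85
eef_pos: [0.4241, 0.1406, 0.1124]
tool_rot: [0.214, 0.977, -0.0, -0.0]
ft_force: [1.6, 0.9, 0.7]
grip_width: 0.0851
grasp_force: 0.0
```

Call:
{"fn": "carry_out", "kwargs": {
  "plan": [
    {"dx": -18,"dy": -31,"dz": 0,"twist": 7,"fingers": -1},
    {"dx": -36,"dy": -61,"dz": 0,"twist": 14,"fingers": -1},
    {"dx": -55,"dy": -92,"dz": 0,"twist": 21,"fingers": -1},
    {"dx": -70,"dy": -118,"dz": 0,"twist": 27.5,"fingers": -1},
    {"dx": -76,"dy": -127,"dz": 0,"twist": 27.5,"fingers": -1}
  ]
}}

```text
clock: 15.27
eef_pos: [0.4405, -0.0084, 0.1125]
tool_rot: [0.442, 0.897, -0.001, -0.0]
ft_force: [0.1, 0.6, 0.2]
grip_width: 0.0854
grasp_force: 0.0
```

```bash
python3 - <<'E'
from h import *
w=camera("wrist");cv2.imwrite("pics/w8.png",w["image"][:,:,::-1]);H=hsv(w)
for k in blobs(H[:,:,2]<75,300)[:6]:
    q=cast(w,k,.036,True)*1000; c,r=cv2.minEnclosingCircle(q.astype(np.float32)); print("dark",k.mean(0).round(),np.round(c,1),round(r,1))
for k in blobs(mask(w,"amber"),200)[:2]:
    q=cast(w,k,.026,True)*1000; c,r=cv2.minEnclosingCircle(q.astype(np.float32)); print("amber",k.mean(0).round(),np.round(c,1),round(r,1))
go(441,-5,15,38)
E
```

```text
dark [253. 323.] [ 672.3 -301.8] 484.8
dark [84. 57.] [261.8 -16.3] 108.8
dark [238. 202.] [427.4 -25.6] 52.4
dark [213. 275.] [454.6 -85.4] 17.1
dark [457.  41.] [492.4 202.7] 17.9
amber [211. 255.] [441.8 -84.5] 36.1
at [441.   -8.4 112.5] phi 37.7 tilt -1.00 j6 0.89 w 85.2 gf 0 t 15.3 F [ 0.1 -0.9 -0.1] -> d [ 2.8  2.3 97.5] twist -0.3
```

View pics/w8.png

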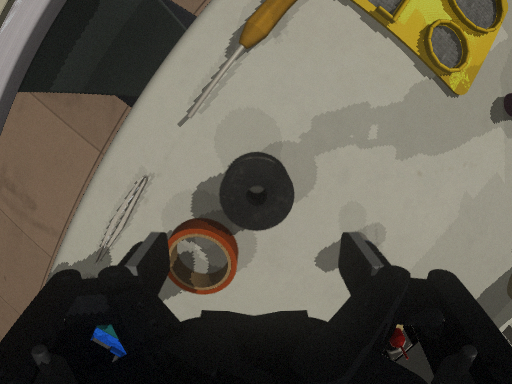

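The wrist view shows the reel at (257,190) and the tape at (203,257), close to the left finger's line. I'll use phi = 23° to widen that gap, after casting the reel centre.

```bash
python3 - <<'E'
from h import *
w=camera("wrist");H=hsv(w)
m=(H[:,:,2]<80); m[:,:218]=0;m[:145]=0;m[232:]=0;m[:,300:]=0
k=blobs(m,300)[0];q=cast(w,k,.036,True)*1000;c,r=cv2.minEnclosingCircle(q.astype(np.float32));print(c,r,k.min(0),k.max(0))
print(cast(w,[(257,192),(257,230),(294,190),(220,193)],.036,True)*1000)
go(440,-6,15,23)
E
```

```text
(434.1578674316406, -10.868823051452637) 36.728309631347656 [218 152] [293 231]
[[439.2734805   -3.48130769]
 [458.62520521 -28.32204501]
 [460.77333336  15.16918467]
 [417.28714991 -21.53175897]]
at [440.9  -6.5 112.5] phi 37.8 tilt -1.00 j6 0.90 w 85.3 gf 0 t 15.4 F [0.1 0.1 0.1] -> d [ 0.9 -0.3 97.5] twist 14.8
```

Call:
{"fn": "carry_out", "kwargs": {
  "plan": [
    {"dx": 1,"dy": 0,"dz": 22,"twist": 7,"fingers": -1},
    {"dx": 1,"dy": 0,"dz": 44,"twist": 14,"fingers": -1},
    {"dx": 1,"dy": 0,"dz": 68,"twist": 15,"fingers": -1},
    {"dx": 1,"dy": 0,"dz": 88,"twist": 15,"fingers": -1},
    {"dx": 1,"dy": 0,"dz": 97,"twist": 15,"fingers": -0.9}
  ]
}}

```text
clock: 15.78
eef_pos: [0.4382, -0.0025, 0.0133]
tool_rot: [0.551, 0.835, -0.001, -0.002]
ft_force: [-0.7, 0.7, 0.2]
grip_width: 0.0814
grasp_force: 0.0
```

Call:
{"fn": "carry_out", "kwargs": {
  "plan": [
    {"dx": 0,"dy": 0,"dz": 0,"twist": 0,"fingers": -0.7},
    {"dx": 0,"dy": 0,"dz": 0,"twist": 0,"fingers": -0.5},
    {"dx": 0,"dy": 0,"dz": 0,"twist": 0,"fingers": 0},
    {"dx": 0,"dy": 0,"dz": 0,"twist": 0,"fingers": 0.7},
    {"dx": 0,"dy": 0,"dz": 0,"twist": 0,"fingers": 1}
  ]
}}

```text
clock: 16.2
eef_pos: [0.4414, -0.0035, 0.0176]
tool_rot: [0.552, 0.834, 0.001, 0.001]
ft_force: [-2.2, 1.0, 4.7]
grip_width: 0.0516
grasp_force: 61.5
```

Call:
{"fn": "carry_out", "kwargs": {
  "plan": [
    {"dx": 0,"dy": 0,"dz": 0,"twist": 0,"fingers": 1},
    {"dx": 0,"dy": 0,"dz": 0,"twist": 0,"fingers": 1},
    {"dx": 0,"dy": 0,"dz": -10,"twist": 0,"fingers": 1},
    {"dx": 0,"dy": 0,"dz": -30,"twist": 0,"fingers": 1},
    {"dx": 0,"dy": 0,"dz": -60,"twist": 0,"fingers": 1}
  ]
}}

```text
clock: 16.62
eef_pos: [0.4389, -0.0038, 0.0754]
tool_rot: [0.552, 0.834, -0.001, -0.002]
ft_force: [0.0, 0.0, -2.1]
grip_width: 0.0517
grasp_force: 62.9
```

```bash
python3 - <<'E'
from h import *
w=camera("wrist");s=camera("scene");d=camera("side")
a=cv2.resize(w["image"][120:,120:400,::-1],(400,377));b=cv2.resize(d["image"][110:290,200:380,::-1],(377,377))
cv2.imwrite("pics/w9.png",np.hstack([a,b]))
go(495,292,100,48)
E
```

```text
at [443.6  -3.9  78.8] phi 23.0 tilt -1.00 j6 1.16 w 51.3 gf 63 t 16.8 F [ 0.3 -0.1 -2.4] -> d [252.2 163.1 -20.8] twist -25.0
```

View pics/w9.png

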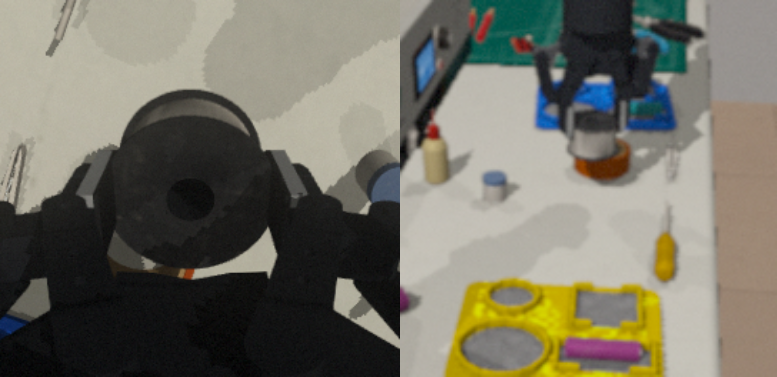

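The reel hangs level in the grip (left panel 192,195; side panel 597,135) and the tape is untouched below it. Carrying it to its well.

Call:
{"fn": "carry_out", "kwargs": {
  "plan": [
    {"dx": 8,"dy": 5,"dz": -6,"twist": 0,"fingers": 1},
    {"dx": 26,"dy": 17,"dz": -12,"twist": 0,"fingers": 1},
    {"dx": 52,"dy": 34,"dz": -18,"twist": 0,"fingers": 1},
    {"dx": 78,"dy": 52,"dz": -20,"twist": 0,"fingers": 1},
    {"dx": 104,"dy": 69,"dz": -20,"twist": 0,"fingers": 1}
  ]
}}

```text
clock: 17.18
eef_pos: [0.4634, 0.1205, 0.0957]
tool_rot: [0.552, 0.834, 0.0, -0.0]
ft_force: [-0.1, 0.7, -1.2]
grip_width: 0.0515
grasp_force: 62.9
```

Call:
{"fn": "carry_out", "kwargs": {
  "plan": [
    {"dx": 26,"dy": 17,"dz": 0,"twist": 0,"fingers": 1},
    {"dx": 52,"dy": 35,"dz": 0,"twist": 0,"fingers": 1},
    {"dx": 76,"dy": 51,"dz": 0,"twist": 0,"fingers": 1},
    {"dx": 96,"dy": 64,"dz": 0,"twist": 0,"fingers": 1},
    {"dx": 110,"dy": 73,"dz": 0,"twist": 0,"fingers": 1}
  ]
}}

```text
clock: 17.6
eef_pos: [0.4869, 0.2514, 0.0946]
tool_rot: [0.551, 0.835, -0.0, -0.001]
ft_force: [1.0, 0.1, -1.7]
grip_width: 0.0516
grasp_force: 62.9
```

Call:
{"fn": "carry_out", "kwargs": {
  "plan": [
    {"dx": 12,"dy": 8,"dz": 0,"twist": -5,"fingers": 1},
    {"dx": 24,"dy": 16,"dz": 0,"twist": -11,"fingers": 1},
    {"dx": 33,"dy": 21,"dz": 0,"twist": -17,"fingers": 1},
    {"dx": 36,"dy": 23,"dz": 0,"twist": -22,"fingers": 1},
    {"dx": 37,"dy": 24,"dz": 0,"twist": -25,"fingers": 1}
  ]
}}

```text
clock: 18.02
eef_pos: [0.4941, 0.2933, 0.0943]
tool_rot: [0.356, 0.935, -0.001, -0.001]
ft_force: [0.1, -0.7, -1.4]
grip_width: 0.0513
grasp_force: 62.9
```

```bash
python3 - <<'E'
from h import *
w=camera("wrist");d=camera("side")
a=cv2.resize(w["image"][:,60:460,::-1],(400,384));b=cv2.resize(d["image"][180:300,190:315,::-1],(400,384))
cv2.imwrite("pics/w10.png",np.hstack([a,b]))
H=hsv(w);g=cv2.inRange(H,(0,0,60),(180,90,200))
for k in blobs(g>0,300):
    q=k.mean(0)
    if 60<q[0]<460: print(q.round(),rect(cast(w,k,.006,True)))
for k in blobs(mask(w,"purple"))[:2]: print(k.mean(0).round(),rect(cast(w,k,.015,True)))
go(495,292,22,48)
E
```

```text
[392. 152.] ([744.0, 458.4], [776.6, 170.1], -0.1)
[ 67. 269.] ([404.2, 26.3], [338.0, 80.1], 76.3)
[124. 178.] ([409.6, 217.1], [56.7, 56.1], 3.4)
[257. 177.] ([484.4, 304.7], [71.8, 42.9], 44.0)
[183. 109.] ([405.1, 293.2], [78.7, 32.3], 3.0)
[254. 200.] ([497.9, 289.8], [66.3, 21.0], 46.0)
[322. 243.] ([567.1, 308.5], [42.3, 11.8], -18.6)
[185. 245.] ([487.2, 216.4], [42.1, 12.6], -61.9)
[176. 117.] ([406.4, 290.1], [66.3, 18.2], 2.7)
[298. 307.] ([599.8, 251.2], [27.5, 13.3], 45.0)
at [494.2 292.6  94.4] phi 48.1 tilt -1.00 j6 1.27 w 51.1 gf 63 t 18.1 F [-0.2 -0.7 -1.9] -> d [-1.1  0.3 72.4] twist 0.1
```

View pics/w10.png

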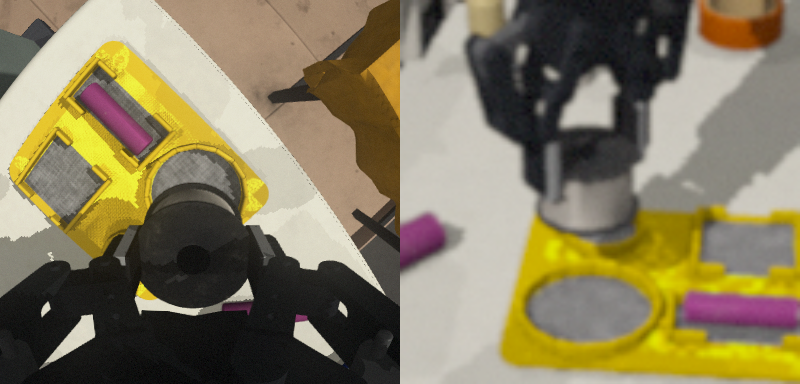

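```bash
python3 - <<'E'
from h import *
w=camera("wrist");H=hsv(w)
for z in(.110,.114): print(cast(w,[(253,258),(200,255),(308,255),(253,305)],z,True).round(4)*1000)
print(H[258,250:257,2],H[245:272,253,2])
go(494.5,293.5,22,48)
E
```

```text
[[495.1 290.6]
 [477.1 272.3]
 [512.  311.2]
 [516.3 271.5]]
[[493.5 292. ]
 [476.1 274.3]
 [509.9 312. ]
 [514.1 273.5]]
[16 16 20 18 20 15 20] [19 23 14 20 16 18 20 19 18 23 18 21 21 18 21 18 16 20 13 20 21 17 19 18
 19 20 16]
at [494.3 292.2  94.6] phi 48.0 tilt -1.00 j6 1.27 w 51.2 gf 63 t 18.2 F [-0.7  0.  -1.4] -> d [ 0.6  1.3 72.6] twist -0.0
```

Call:
{"fn": "carry_out", "kwargs": {
  "plan": [
    {"dx": 0.5,"dy": 1,"dz": 20,"twist": 0,"fingers": 1},
    {"dx": 0.5,"dy": 1,"dz": 40,"twist": 0,"fingers": 1},
    {"dx": 0.5,"dy": 1,"dz": 56,"twist": 0,"fingers": 1},
    {"dx": 0.5,"dy": 1,"dz": 66,"twist": 0,"fingers": 1},
    {"dx": 0.5,"dy": 1,"dz": 71,"twist": 0,"fingers": 1}
  ]
}}

```text
clock: 18.58
eef_pos: [0.4938, 0.292, 0.0234]
tool_rot: [0.359, 0.933, -0.002, -0.001]
ft_force: [-10.2, -6.1, 29.3]
grip_width: 0.0511
grasp_force: 64.7
```

Call:
{"fn": "carry_out", "kwargs": {
  "plan": [
    {"dx": 0,"dy": 0,"dz": 1,"twist": 0,"fingers": 1},
    {"dx": 0,"dy": 0,"dz": 2,"twist": 0,"fingers": 1},
    {"dx": 0,"dy": 0,"dz": 2,"twist": 0,"fingers": -0.2},
    {"dx": 0,"dy": 0,"dz": 2,"twist": 0,"fingers": -0.6},
    {"dx": 0,"dy": 0,"dz": 2,"twist": 0,"fingers": -0.7}
  ]
}}

```text
clock: 19.0
eef_pos: [0.4966, 0.2935, 0.0235]
tool_rot: [0.359, 0.934, 0.001, 0.001]
ft_force: [0.8, 0.5, -0.1]
grip_width: 0.0721
grasp_force: 0.0
```

Call:
{"fn": "carry_out", "kwargs": {
  "plan": [
    {"dx": 0,"dy": 0,"dz": 0,"twist": 0,"fingers": -0.7},
    {"dx": 0,"dy": 0,"dz": 0,"twist": 0,"fingers": -0.7},
    {"dx": 0,"dy": 0,"dz": -10,"twist": 0,"fingers": -0.7},
    {"dx": 0,"dy": 0,"dz": -35,"twist": 0,"fingers": -0.7},
    {"dx": 0,"dy": 0,"dz": -70,"twist": 0,"fingers": -0.7}
  ]
}}

```text
clock: 19.42
eef_pos: [0.4934, 0.2917, 0.091]
tool_rot: [0.358, 0.934, -0.003, -0.002]
ft_force: [0.4, 0.5, -0.8]
grip_width: 0.0726
grasp_force: 0.0
```

```bash
python3 - <<'E'
from h import *
w=camera("wrist");d=camera("side")
a=cv2.resize(w["image"][:,60:460,::-1],(400,384));b=cv2.resize(d["image"][180:300,190:315,::-1],(400,384))
cv2.imwrite("pics/w11.png",np.hstack([a,b]))
for k in blobs(mask(w,"lid"))[:5]: print(k.mean(0).round(),rect(cast(w,k,.028,True)))
go(554,5.5,110,28)
E
```

```text
at [499.6 295.3  99.4] phi 48.0 tilt -1.00 j6 1.27 w 72.6 gf 0 t 19.5 F [0.7 0.2 0.6] -> d [-234.4 -178.9  -11.7] twist 20.0
```

View pics/w11.png

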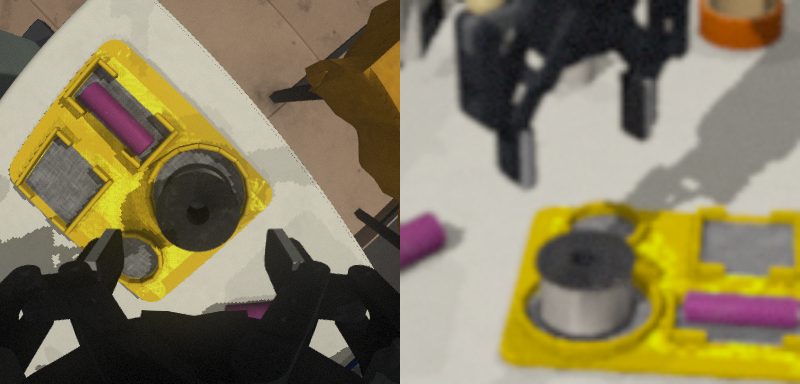

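The reel stands flat in its well (left panel 200,210; right panel 585,280). Next is the tin.

Call:
{"fn": "carry_out", "kwargs": {
  "plan": [
    {"dx": -12,"dy": -9,"dz": -10,"twist": 0,"fingers": -0.5},
    {"dx": -38,"dy": -28,"dz": -16,"twist": 0,"fingers": -0.5},
    {"dx": -64,"dy": -47,"dz": -16,"twist": 0,"fingers": -0.5},
    {"dx": -91,"dy": -67,"dz": -16,"twist": 0,"fingers": -0.5},
    {"dx": -118,"dy": -87,"dz": -16,"twist": 0,"fingers": -0.5}
  ]
}}

```text
clock: 19.93
eef_pos: [0.5249, 0.1475, 0.1091]
tool_rot: [0.358, 0.934, -0.0, -0.0]
ft_force: [0.4, 0.5, -0.1]
grip_width: 0.0639
grasp_force: 0.0
```

Call:
{"fn": "carry_out", "kwargs": {
  "plan": [
    {"dx": -27,"dy": -20,"dz": 0,"twist": 5,"fingers": -0.5},
    {"dx": -54,"dy": -40,"dz": 0,"twist": 10,"fingers": -0.5},
    {"dx": -82,"dy": -60,"dz": 0,"twist": 15,"fingers": -0.5},
    {"dx": -106,"dy": -78,"dz": 0,"twist": 20,"fingers": -0.5},
    {"dx": -118,"dy": -87,"dz": 0,"twist": 20,"fingers": -0.5}
  ]
}}

```text
clock: 20.35
eef_pos: [0.5545, 0.0015, 0.1089]
tool_rot: [0.518, 0.855, -0.001, 0.0]
ft_force: [0.6, -0.1, -0.3]
grip_width: 0.0643
grasp_force: 0.0
```

```bash
python3 - <<'E'
from h import *
w=camera("wrist")
for k in blobs(mask(w,"lid"))[:5]: print(k.mean(0).round(),rect(cast(w,k,.028,True)))
go(554,5.5,14,28)
E
```

```text
[257. 190.] ([553.5, 6.2], [26.7, 25.9], -62.4)
at [5.549e+02 1.000e-01 1.089e+02] phi 27.6 tilt -1.00 j6 1.09 w 64.3 gf 0 t 20.4 F [ 0.2 -1.2 -0.1] -> d [ 5.4  1.8 94.8] twist -0.4
```

Call:
{"fn": "carry_out", "kwargs": {
  "plan": [
    {"dx": 2,"dy": 1,"dz": 22,"twist": 0,"fingers": -0.5},
    {"dx": 3,"dy": 1,"dz": 46,"twist": 0,"fingers": -0.5},
    {"dx": 3,"dy": 1,"dz": 70,"twist": 0,"fingers": -0.5},
    {"dx": 3,"dy": 1,"dz": 88,"twist": 0,"fingers": -0.4},
    {"dx": 3,"dy": 1,"dz": 96,"twist": 0,"fingers": -0.3}
  ]
}}

```text
clock: 20.82
eef_pos: [0.5514, 0.0086, 0.01]
tool_rot: [0.515, 0.857, -0.002, -0.002]
ft_force: [-0.4, 0.7, -0.5]
grip_width: 0.0554
grasp_force: 0.0
```

Call:
{"fn": "carry_out", "kwargs": {
  "plan": [
    {"dx": 0,"dy": 0,"dz": 0,"twist": 0,"fingers": 0},
    {"dx": 0,"dy": 0,"dz": 0,"twist": 0,"fingers": 0.3},
    {"dx": 0,"dy": 0,"dz": 0,"twist": 0,"fingers": 0.7},
    {"dx": 0,"dy": 0,"dz": 0,"twist": 0,"fingers": 1},
    {"dx": 0,"dy": 0,"dz": 0,"twist": 0,"fingers": 1}
  ]
}}

```text
clock: 21.23
eef_pos: [0.5551, 0.0089, 0.0141]
tool_rot: [0.515, 0.857, 0.001, 0.001]
ft_force: [0.7, 0.3, -0.5]
grip_width: 0.0256
grasp_force: 58.9
```

Call:
{"fn": "carry_out", "kwargs": {
  "plan": [
    {"dx": 0,"dy": 0,"dz": 0,"twist": 0,"fingers": 1},
    {"dx": 0,"dy": 0,"dz": -10,"twist": 0,"fingers": 1},
    {"dx": 0,"dy": 0,"dz": -30,"twist": 0,"fingers": 1},
    {"dx": 0,"dy": 0,"dz": -60,"twist": 0,"fingers": 1},
    {"dx": 0,"dy": 0,"dz": -90,"twist": 0,"fingers": 1}
  ]
}}

```text
clock: 21.65
eef_pos: [0.5532, 0.0089, 0.1038]
tool_rot: [0.515, 0.857, -0.001, -0.001]
ft_force: [0.9, 0.7, -0.5]
grip_width: 0.0255
grasp_force: 59.0
```

```bash
python3 - <<'E'
from h import *
w=camera("wrist")
for k in blobs(mask(w,"lid"))[:5]: print(k.mean(0).round(),rect(cast(w,k,.118,True)))
go(499,213.5,100,28)
E
```

```text
[246. 248.] ([547.0, 8.2], [27.2, 12.9], 74.5)
at [557.7   9.  111.1] phi 28.0 tilt -1.00 j6 1.10 w 25.5 gf 59 t 21.7 F [ 0.8 -0.   2.6] -> d [208.2  44.1  10.6] twist 0.0
```

Call:
{"fn": "carry_out", "kwargs": {
  "plan": [
    {"dx": 8,"dy": 2,"dz": 0,"twist": 0,"fingers": 1},
    {"dx": 28,"dy": 7,"dz": 0,"twist": 0,"fingers": 1},
    {"dx": 55,"dy": 13,"dz": 0,"twist": 0,"fingers": 1},
    {"dx": 82,"dy": 19,"dz": 0,"twist": 0,"fingers": 1},
    {"dx": 109,"dy": 25,"dz": 0,"twist": 0,"fingers": 1}
  ]
}}

```text
clock: 22.12
eef_pos: [0.5237, 0.118, 0.1023]
tool_rot: [0.515, 0.857, -0.0, -0.001]
ft_force: [0.4, 0.8, 0.4]
grip_width: 0.0252
grasp_force: 59.0
```

Call:
{"fn": "carry_out", "kwargs": {
  "plan": [
    {"dx": 27,"dy": 6,"dz": 0,"twist": 0,"fingers": 1},
    {"dx": 54,"dy": 13,"dz": 0,"twist": 0,"fingers": 1},
    {"dx": 78,"dy": 18,"dz": 0,"twist": 0,"fingers": 1},
    {"dx": 94,"dy": 22,"dz": 0,"twist": 0,"fingers": 1},
    {"dx": 100,"dy": 23,"dz": 0,"twist": 0,"fingers": 1}
  ]
}}

```text
clock: 22.53
eef_pos: [0.4968, 0.2185, 0.1023]
tool_rot: [0.513, 0.858, -0.0, -0.001]
ft_force: [-0.8, -0.1, -0.9]
grip_width: 0.0254
grasp_force: 59.0
```

```bash
python3 - <<'E'
from h import *
w=camera("wrist");d=camera("side")
a=cv2.resize(w["image"][:,60:460,::-1],(400,384));b=cv2.resize(d["image"][180:300,190:315,::-1],(400,384))
cv2.imwrite("pics/w12.png",np.hstack([a,b]))
H=hsv(w);g=cv2.inRange(H,(0,0,60),(180,90,200))
for k in blobs(g>0,200):
    q=k.mean(0)
    if 60<q[0]<460: print(q.round(),rect(cast(w,k,.006,True)))
go(499,216,20,28)
E
```

```text
[ 89. 157.] ([354.5, 13.4], [625.0, 325.1], -81.2)
[383. 145.] ([649.0, 298.3], [405.2, 217.1], 2.9)
[254. 250.] ([530.8, 170.6], [144.1, 71.3], -69.7)
[163. 145.] ([409.2, 217.0], [56.7, 56.0], -86.6)
[215.  58.] ([412.8, 302.8], [72.1, 30.0], -17.6)
[272.  89.] ([469.6, 299.8], [59.7, 21.7], 81.1)
[297.  39.] ([462.9, 343.0], [57.5, 19.1], 16.4)
[217.   7.] ([395.1, 335.6], [50.9, 19.9], 24.6)
[292. 240.] ([547.5, 195.0], [33.6, 11.0], -48.6)
at [497.4 216.8 102.3] phi 28.1 tilt -1.00 j6 1.49 w 25.3 gf 59 t 22.6 F [ 0.6 -0.1 -0.7] -> d [-1.5  1.2 82.3] twist 0.1
```

View pics/w12.png

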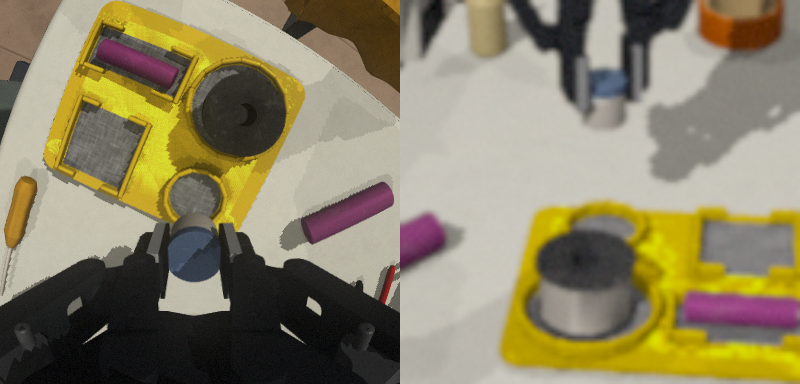

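The tin hangs level at (193,253) and the tin well is at (193,195) in the crop. Casting both for a last check.

```bash
python3 - <<'E'
from h import *
w=camera("wrist")
print("well",(cast(w,[(253,194)],.006,True)*1000).round(1),"rim l/r",(cast(w,[(223,195),(285,195)],.015,True)*1000).round(1))
for k in blobs(mask(w,"lid"),100)[:2]:
    q=cast(w,k,.118,True)*1000; print("lid",k.min(0),k.max(0),rect(q/1000))
go(499,216,20,28)
E
```

```text
well [[497.1 214. ]] rim l/r [[475.  204.1]
 [519.1 227.7]]
lid [228 228] [277 280] ([496.2, 214.8], [28.3, 23.3], -54.0)
at [497.8 215.9 102.4] phi 28.1 tilt -1.00 j6 1.49 w 25.3 gf 59 t 22.7 F [-0.3 -1.2 -0.5] -> d [-0.4  1.2 82.4] twist 0.1
```

Call:
{"fn": "carry_out", "kwargs": {
  "plan": [
    {"dx": -1,"dy": 1,"dz": 22,"twist": 0,"fingers": 1},
    {"dx": -1,"dy": 1,"dz": 44,"twist": 0,"fingers": 1},
    {"dx": -1,"dy": 1,"dz": 64,"twist": 0,"fingers": 1},
    {"dx": -1,"dy": 1,"dz": 77,"twist": 0,"fingers": 1},
    {"dx": -1,"dy": 1,"dz": 82,"twist": 0,"fingers": 1}
  ]
}}

```text
clock: 23.1
eef_pos: [0.4982, 0.2131, 0.0196]
tool_rot: [0.516, 0.857, -0.002, -0.001]
ft_force: [-11.8, -5.8, 35.7]
grip_width: 0.0255
grasp_force: 62.8
```

Call:
{"fn": "carry_out", "kwargs": {
  "plan": [
    {"dx": 0,"dy": 0,"dz": 1,"twist": 0,"fingers": 1},
    {"dx": 0,"dy": 0,"dz": 1.5,"twist": 0,"fingers": 1},
    {"dx": 0,"dy": 0,"dz": 1.5,"twist": 0,"fingers": 0.3},
    {"dx": 0,"dy": 0,"dz": 1.5,"twist": 0,"fingers": 0.1},
    {"dx": 0,"dy": 0,"dz": 1.5,"twist": 0,"fingers": 0}
  ]
}}

```text
clock: 23.52
eef_pos: [0.5004, 0.2151, 0.0197]
tool_rot: [0.516, 0.857, 0.0, 0.0]
ft_force: [0.1, -0.6, -0.6]
grip_width: 0.0422
grasp_force: 0.0
```

Call:
{"fn": "carry_out", "kwargs": {
  "plan": [
    {"dx": 0,"dy": 0,"dz": 0,"twist": 0,"fingers": 0},
    {"dx": 0,"dy": 0,"dz": 0,"twist": 0,"fingers": 0},
    {"dx": 0,"dy": 0,"dz": -15,"twist": 0,"fingers": 0},
    {"dx": 0,"dy": 0,"dz": -45,"twist": 0,"fingers": 0},
    {"dx": 0,"dy": 0,"dz": -85,"twist": 0,"fingers": 0}
  ]
}}

```text
clock: 23.93
eef_pos: [0.4971, 0.2144, 0.1021]
tool_rot: [0.515, 0.857, -0.003, -0.002]
ft_force: [0.7, 0.2, -0.1]
grip_width: 0.0427
grasp_force: 0.0
```

Call:
{"fn": "carry_out", "kwargs": {
  "plan": [
    {"dx": -20,"dy": 0,"dz": -25,"twist": 0,"fingers": 0},
    {"dx": -55,"dy": 0,"dz": -50,"twist": 0,"fingers": 0},
    {"dx": -90,"dy": 0,"dz": -65,"twist": 0,"fingers": 0},
    {"dx": -115,"dy": 0,"dz": -75,"twist": 0,"fingers": 0},
    {"dx": -120,"dy": 0,"dz": -80,"twist": 0,"fingers": 0}
  ]
}}

```text
clock: 24.35
eef_pos: [0.5588, 0.1063, 0.1866]
tool_rot: [0.517, 0.856, 0.001, 0.002]
ft_force: [0.1, -0.0, -0.0]
grip_width: 0.0429
grasp_force: 0.0
```

```bash
python3 - <<'E'
from h import *
w=camera("wrist");d=camera("side");s=camera("scene")
a=cv2.resize(w["image"][:250,100:460,::-1],(400,278));b=cv2.resize(d["image"][200:305,185:335,::-1],(400,278))
c=cv2.resize(s["image"][215:320,230:380,::-1],(400,278));e=cv2.resize(d["image"][130:220,200:340,::-1],(400,278))
cv2.imwrite("pics/w13.png",np.vstack([np.hstack([a,b]),np.hstack([c,e])]))
for n,z in(("lid",.034),("purple",.015),("amber",.026)):
    for k in blobs(mask(w,n))[:2]: print(n,k.mean(0).round(),rect(cast(w,k,z,True)))
    for k in blobs(mask(s,n))[:2]: print("scene",n,k.mean(0).round(),rect(cast(s,k,z,False)))
E
```

```text
lid [251.  57.] ([500.1, 210.8], [26.6, 26.3], -62.3)
purple [379.  74.] ([631.1, 272.6], [91.6, 24.0], 51.0)
scene purple [234. 143.] ([625.8, 265.9], [129.2, 23.8], 52.3)
scene purple [163. 157.] ([408.8, 288.0], [63.2, 31.8], 2.3)
amber [101. 249.] ([431.2, -68.3], [79.8, 35.3], 39.6)
scene amber [245. 115.] ([763.4, 421.9], [220.9, 116.3], 62.0)
scene amber [246. 223.] ([422.5, -114.5], [66.4, 64.8], 57.7)
```

View pics/w13.png

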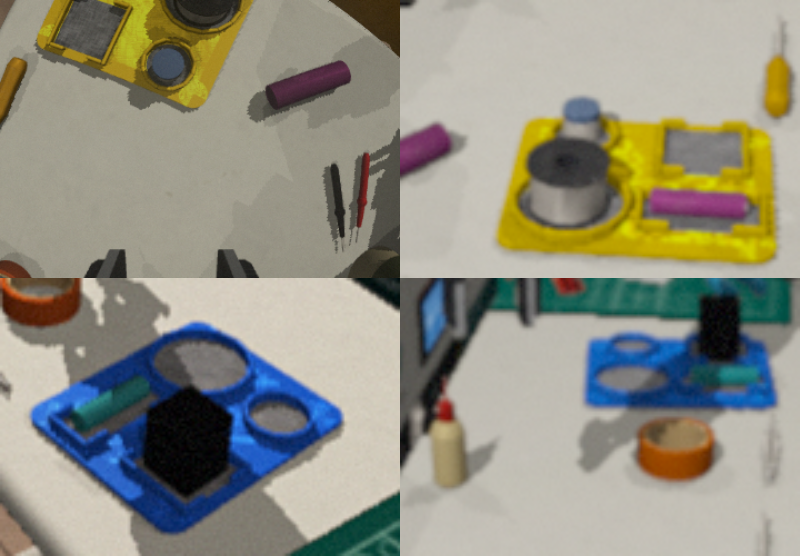

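The final check shows all five parts seated: tin (168,63), reel (565,180) and purple cell (700,205) in yellow, teal cell (110,400) and frame (188,440) in blue. The bottle and tape stand where they were. Handing in.

```bash
python3 -c "
from workcell import job_done
print(job_done())"
```

```text
the job is handed in; nothing more can be done
None
```

Both kits are made up in the order asked, all five parts seated in their nests, with the tape and flux bottle left where they stood; handed in at about 24 s, with the verdict not shown.

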